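# Lock the filter cartridge into the bench water filter

## Task

Take the filter cartridge out of the sloping draining rack, stand it upright on the black mat and let go of it. Then take it by its top handle, lower it into the water filter unit with its lugs in the two slots, push it down against the spring, twist it clockwise (seen from above) fully to the stop, and let go so that it stays locked. Do not knock over or push away the other things on the bench.

Things in the scene. Friction and masses are not known exactly. Their poses are not given: they have to be found in the camera images.
- cart_center (a point): Loose filter cartridge, 0.34 kg, 129 mm long; point on its axis, 64.5 mm from the foot. +z runs from foot to handle, y along handle bar and lugs. White body, blue band, 48 mm across, to 89 mm from the foot (foot bevelled); grey flange 64 mm across at 89-95 mm. Starts lying in the rack, axis 45 degrees from vertical, foot low and towards the robot, handle end high and leaning away, y level.
- cart_handle (a point): Centre of the cartridge's blue bar handle, on its axis, 112 mm from the foot; same axes as the cartridge. The bar is 56 mm long (y), 18 mm thick (x), 34 mm tall (z, from the flange top to the end).
- cart_lugs (a point): Point on the cartridge's axis 73.5 mm from the foot, level with its two orange lugs at +y and -y: 12 mm wide, 7 mm tall, reaching 33 mm from the axis; orange ticks on the flange show them from above. The cartridge is the same after a half turn about z.
- rack_seat (a point): Fixed draining rack; point 75 mm above the bench, on the lying cartridge's axis 36 mm from its foot: a clear place to hold the body from above, fingers closing along this y (rails below are only 36 mm wide). x: level direction in which the handle leans; z up. A wire frame, 108 mm wide, 179 mm tall, stands 98 mm away in +x and blocks reaching the handle along its axis.
- mat_top (a point): Centre of the top of a flat black rubber mat fixed on the bench, 130 x 130 mm, 4 mm thick: where the cartridge is to be stood upright.
- unit_mouth (a point): Fixed water filter unit, white box 160 x 160 mm, 105 mm tall, black collar in its top. Point: centre of the collar's mouth in the top face; z up. Vertical bore 53 mm wide with two slots along +y and -y (18 mm wide, reaching 37 mm from the axis, orange paint mark outside each). Fully pushed in, the cartridge's flange rests on the collar.
- unit_lock (a point): Centre of the channel under the collar, 15 mm below the mouth. The collar is 8 mm thick. With the flange 0 to 4 mm above the collar the lugs are under it and turn clockwise, seen from above, from the slots to a stop at about 65 degrees (blue paint marks outside); anticlockwise is blocked. Released, the spring lifts the lugs against the collar (flange 4 mm up) and friction holds it.
- follower (a joint): Sprung plate in the bore, metres pressed down (0 to 0.011). It meets the cartridge's foot when the flange is still 10 mm above the collar (lugs then in the slots) and carries its weight: 6 N there, 10 N when the flange touches the collar.
- beaker: Bystander, loose: glass beaker, 72 mm wide, 95 mm tall; origin at the centre of its underside.
- dishes: Bystander, loose: stack of four clear culture dishes, 90 mm wide, 53 mm tall; origin at the centre of its underside.
- wash: Bystander, loose: white bottle with red cap, 66 mm wide, 170 mm tall; origin at the centre of its underside.
- slidebox: Bystander, loose: flat wooden slide box, 160 x 100 x 35 mm; origin at the centre of its underside.
- jar: Bystander, loose: amber jar with black cap, 60 mm wide, 90 mm tall; origin at the centre of its underside.
Things that resemble listed ones, but are neither listed nor needed, are in the scene too. Leave any green or purple look-alike of the part that bears cart_center alone.

How it is judged:
By the outcome, as a careful person would: the job done as asked, in the order asked, and still so for the second after the job is handed in, with the robot touching nothing.
It also fails if it takes over 72 s, if anything falls off the work surface, if the arm or the gripper's body presses on something with over 40 N, if the wrist force passes 120 N, or if a joint passes its speed limit or range.

## Robot

A 6-joint arm with a two-finger parallel gripper is mounted at the origin on the work surface. World frame = base frame: x ahead of the robot, y to its left, z up, the work surface at z = 0. Lengths are in m, angles in degrees, forces in N, time in s.
With the tool pointing down it reaches from about 0.425 to 0.925 m from the base axis. Payload 12.5 kg.
Tool frame: the origin (TCP) lies on the centre line of the jaws, within the pads' length; the fingertips stand tip_reach ahead of it and the grasp point (between the pads) lies 8 mm behind it (tip_reach is the distance from the TCP to the fingertips, in m); z points along the fingers, y is the direction in which the jaws open and shut (so a half turn about z gives the same grasp; the last joint's range is limited). The gripper opens to 85 mm and grips with 20 to 120 N. Pads are 22 mm wide; open, the fingers measure 114 mm over their backs; the gripper's body (76 mm by 85 mm) begins 54 mm behind the grasp point. The pads swing forward as they close: fully open they stand 13 mm farther back than shut.
Start: joints at [-70.68, 28.126, 89.318, -0, 62.55, -6.05], TCP at [0.268, -0.565, 0.242] pointing down, gripper open.
Joint ranges: [-177.58, 177.58], [-47.91, 125.51], [2.72, 160], [-65.01, 245.01], [3.68, 167.84], [-153.87, 153.87]. Speed limits (degrees/s): [127.2, 127.2, 159.86, 180, 180, 180].

## Interface

Orientations are given as a 3x3 rotation matrix whose columns are the frame's x, y, z axes.
In Python, from station import * gives the robot as it stands.
- The arm moves only by the tool carry_out, never from a script. Its argument "deltas" is a list of rows, each a list of 7 numbers: the shift along the world's x, y, z in m, then the turn, a rotation vector about the world's x, y, z in degrees, then the opening, from 0 (shut) to 1 (fully open). In form: [[x, y, z, rx, ry, rz, jaw], ...]. A call has 1 to 20 rows; each row is the pose to reach, as a shift and turn from the pose commanded when the call began; what a row does not reach only later rows make up. A row lasts 1/10 s, in which the tool goes at most 50 mm and 8.59 degrees, less where a joint would pass 70% of its speed; a pose out of reach is approached as far as the arm can. A call with a gripper value outside its range is refused whole. The fingers move at their own pace and stop on an object; "squeeze" is the grip in N (left out, the last holds). Time passes only in rows, so rows that repeat a pose let the fingers close. It gives the time, the measured TCP pose, the force and the opening at its end, in the units of the state.
- state(): the state, without advancing time (a new reading comes with each control period).
- grab_frame(name): name is "scene" or "top" or "wrist"; returns the picture (400x640x3 uint8, blue, green, red); there is no depth.
- get_calibration(name): a dict with "fov_y" (degrees; the focal length in pixels is half the picture's height over the tangent of half this angle, whatever the lens; pixels are square), "cx", "cy" (the principal point, pixels), "distortion" ([k1, k2, p1, p2, k3] as OpenCV has them; the pictures are not rectified), "origin" and "rotation" of the camera in the world. Camera axes: x right, y down, z forward; pixel columns grow to the right and rows downward; lengths in m; the calibration is good to about 2 mm. A picture is of the moment at which its call begins: read the wrist's pose just before it. get_calibration takes no time and is no camera call; for the wrist camera it gives the pose at the moment of the call.
- finish_job(): hands the job in, once; it reports no verdict.
The state is a dict: "time": time; "joint_positions": joint angles; "qd": joint speeds; "tau": joint torques, N m; "tcp_pos": TCP position; "eef_rot": TCP orientation; "ft_force": force on the tool from outside, world axes, zero at the start; "ft_torque": the same for the moment, N m; "finger_gap": finger opening in m.
Only numpy, scipy, OpenCV 4.12 (cv2) and the standard library are available. Lean on these libraries where they do the work, as an engineer would, in place of code of your own. Each camera call takes 0.05 s, during which the arm holds its last target.

## Working session

There is one attempt and no reset: what is moved stays moved. The work goes in short steps, Python scripts to look and compute and a tool call to move; the robot and the scene stay as the last step left them, time stands still between calls to the robot, and variables do not carry over. Pictures are saved under pics/ and viewed, and the job is handed in when it is done.

Besides the shell and the picture viewer there is one more tool, called after "Call:" as name(argument=value, ...) on one line, values as JSON. carry_out: Moves the arm, as the interface text tells. Its arguments: {"type":"object","properties":{"deltas":{"type":"array"},"squeeze":{"type":"number"}},"required":["deltas"]}

```bash
ls; mkdir -p pics; python3 - <<'E'
from station import *
import cv2
print(state())
try: print(tip_reach)
except Exception as e: print(e)
for n in ("scene","top","wrist"):
    c=get_calibration(n); print(n,c)
    cv2.imwrite(f"pics/{n}0.png",grab_frame(n))
E
```

```text
pics
{'time': 0.0, 'joint_positions': array([-7.06806904e+01,  2.81656505e+01,  8.93497977e+01,  3.80682693e-04,
        6.25501497e+01, -6.05129305e+00]), 'qd': array([-0.02879599,  0.02761863,  0.1075957 ,  0.00036822,  0.00735677,
        0.06315406]), 'tau': array([ 4.11287820e-04, -6.18450093e+01, -2.61586940e+01, -4.27294697e-05,
        4.14852519e-03, -4.24433182e-06]), 'tcp_pos': array([ 0.26773727, -0.56451358,  0.24171341]), 'eef_rot': array([[ 9.03556589e-01,  4.28468611e-01, -3.73206031e-04],
       [ 4.28468755e-01, -9.03555950e-01,  1.08238096e-03],
       [ 1.26553738e-04, -1.13789958e-03, -9.99999345e-01]]), 'ft_force': array([-0.22520787,  0.09483173,  0.24802116]), 'ft_torque': array([-0.03645128,  0.01391966, -0.04056016]), 'finger_gap': 0.08560077064626809}
0.011
scene {'fov_y': 56.33974616767443, 'cx': 320.11710375641024, 'cy': 199.8568703881633, 'distortion': array([-0.07987114,  0.        ,  0.        ,  0.        ,  0.        ]), 'origin': array([ 1.23891389, -0.29893115,  0.79534734]), 'rotation': array([[ 3.53391840e-01,  6.11860863e-01, -7.07630194e-01],
 
[... 236 characters left out ...]
3,  0.        ,  0.        ,  0.        ,  0.        ]), 'origin': array([ 0.26506272, -0.02197121,  1.67136791]), 'rotation': array([[-0.02810627, -0.98973753,  0.14010587],
       [-0.99955465,  0.02923335,  0.00599252],
       [-0.01002679, -0.13987504, -0.99011839]])}
wrist {'fov_y': 60.811932867183124, 'cx': 317.23542644833753, 'cy': 196.48580866066712, 'distortion': array([-0.00143822,  0.        ,  0.        ,  0.        ,  0.        ]), 'origin': array([ 0.33577379, -0.53255403,  0.37292685]), 'rotation': array([[ 4.28467126e-01, -8.63943865e-01, -2.64607107e-01],
       [-9.03557226e-01, -4.09848031e-01, -1.24935708e-01],
       [-5.11263000e-04,  2.92618507e-01, -9.56229129e-01]])}
```

View pics/scene0.png

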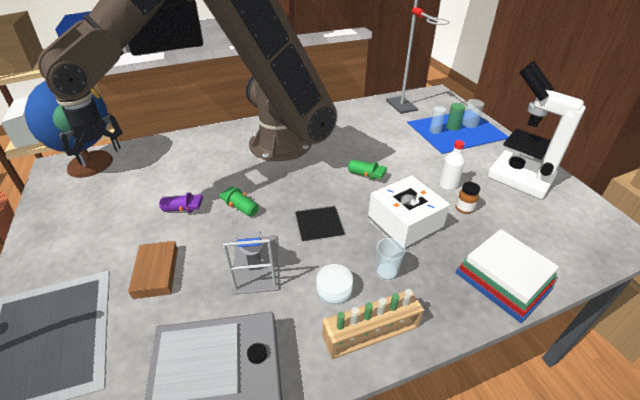

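View pics/top0.png

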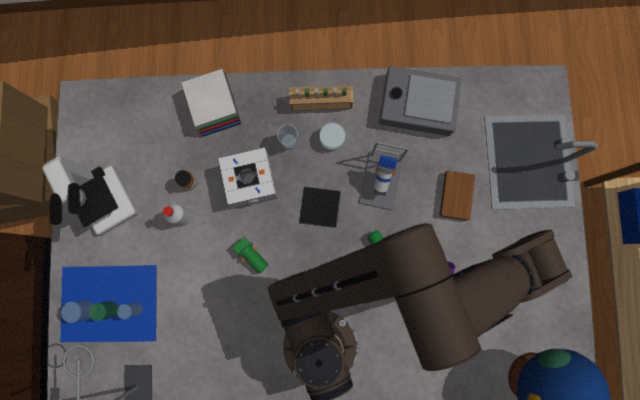

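View pics/wrist0.png

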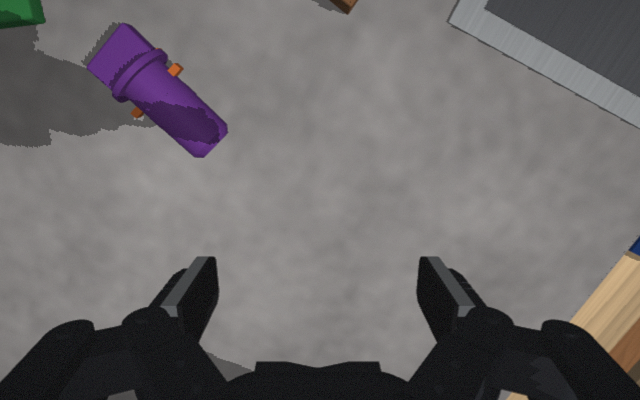

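The scene view shows the rack near (255,265), the mat near (320,222) and the unit near (408,210). In the top view they are at (385,175), (320,207) and (246,177), with the cartridge's white and blue body at (385,175). I'll zoom in to measure.

```bash
cat > h.py <<'E'
import numpy as np, cv2
from station import *
def K(c):
    f=200/np.tan(np.radians(c["fov_y"]/2)); return np.array([[f,0,c["cx"]],[0,f,c["cy"]],[0,0,1.]])
def pix2plane(c,uv,z):
    uv=np.array(uv,float).reshape(-1,1,2)
    n=cv2.undistortPoints(uv,K(c),c["distortion"]).reshape(-1,2)
    d=np.c_[n,np.ones(len(n))]@c["rotation"].T
    o=c["origin"]; t=(z-o[2])/d[:,2]
    return o+d*t[:,None]
def proj(c,P):
    P=np.array(P,float).reshape(-1,3); R=c["rotation"].T
    return cv2.projectPoints(P,cv2.Rodrigues(R)[0],-R@c["origin"],K(c),c["distortion"])[0].reshape(-1,2)
def crop(img,x0,y0,w,h,s,fn):
    cv2.imwrite(fn,cv2.resize(img[y0:y0+h,x0:x0+w],None,fx=s,fy=s,interpolation=cv2.INTER_CUBIC))
E
python3 - <<'E'
import cv2
from h import *
t=cv2.imread("pics/top0.png"); s=cv2.imread("pics/scene0.png")
crop(t,200,120,220,120,3.6,"pics/t1.png")
crop(s,190,160,270,150,2.9,"pics/s1.png")
E
```

```text
(no output)
```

View pics/t1.png

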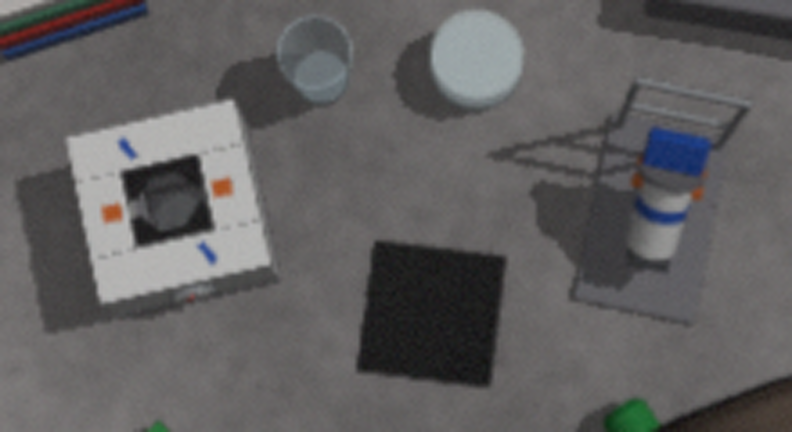

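View pics/s1.png

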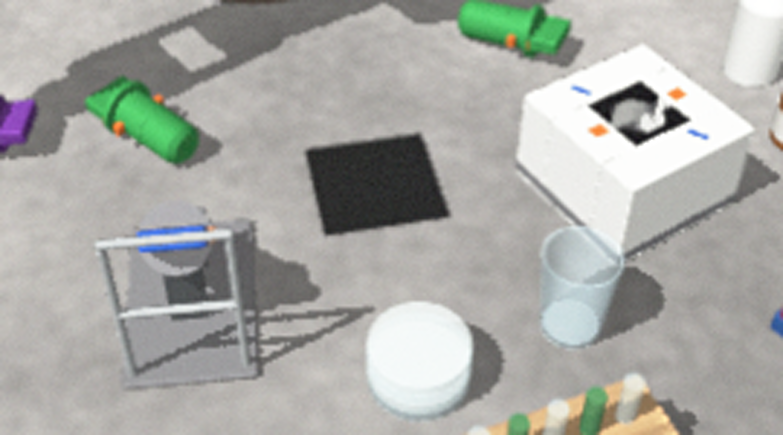

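```bash
python3 - <<'E'
from h import *
np.set_printoptions(precision=4,suppress=True)
def U(p,x0,y0,s): return (np.array(p,float)+.5)/s-.5+[x0,y0]
t=get_calibration("top"); s=get_calibration("scene")
T=lambda p:U(p,200,120,3.6); S=lambda p:U(p,190,160,2.9)
m=pix2plane(t,T([(375,242),(505,257),(491,386),(357,372)]),.004); print("mat top",m.mean(0),m)
m2=pix2plane(s,S([(306,149),(420,134),(449,215),(327,235)]),.004); print("mat scene",m2.mean(0))
o=pix2plane(t,T([(112,213),(222,187)]),.105); print("unit orange",o.mean(0),o)
b=pix2plane(t,T([(127,149),(207,252)]),.105); print("blue",b.mean(0),b)
o2=pix2plane(s,S([(598,130),(677,93)]),.105); print("unit orange sc",o2.mean(0),o2)
b2=pix2plane(s,S([(580,90),(698,134)]),.105); print("blue sc",b2.mean(0),b2)
for nm,a in (("top",o),("sc",o2)):
    d=a[0]-a[1]; print(nm,np.degrees(np.arctan2(d[1],d[0])),np.linalg.norm(d))
# rack base lower front edge
r=pix2plane(t,T([(572,298),(691,322)]),.003); print("rack",r)
# frame top bar corners z=.179
f=pix2plane(t,T([(637,82),(748,103)]),.177);print("frame top",f)
f2=pix2plane(s,S([(98,246),(235,234)]),.177);print("frame sc",f2)
E
```

```text
mat top [ 0.4741 -0.0156  0.004 ] [[ 0.5464  0.038   0.004 ]
 [ 0.5278 -0.0883  0.004 ]
 [ 0.4024 -0.0705  0.004 ]
 [ 0.4197  0.0584  0.004 ]]
mat scene [ 0.4788 -0.0149  0.004 ]
unit orange [0.5744 0.2254 0.105 ] [[0.5638 0.2765 0.105 ]
 [0.5851 0.1744 0.105 ]]
blue [0.5742 0.2256 0.105 ] [[0.6238 0.2624 0.105 ]
 [0.5247 0.1888 0.105 ]]
unit orange sc [0.5749 0.2258 0.105 ] [[0.5854 0.1743 0.105 ]
 [0.5643 0.2772 0.105 ]]
blue sc [0.5752 0.2249 0.105 ] [[0.5255 0.1875 0.105 ]
 [0.6249 0.2623 0.105 ]]
top 101.74856398630145 0.10430780530209942
sc -78.41990374362206 0.10496219117613505
rack [[ 0.4858 -0.152   0.003 ]
 [ 0.4589 -0.2665  0.003 ]]
frame top [[ 0.6541 -0.2039  0.177 ]
 [ 0.6323 -0.3015  0.177 ]]
frame sc [[ 0.6363 -0.3024  0.177 ]
 [ 0.6611 -0.1997  0.177 ]]
```

```bash
python3 - <<'E'
import station
print([n for n in dir(station) if not n.startswith('__')])
E
```

```text
['IKError', 'finish_job', 'get_calibration', 'grab_frame', 'state', 'tip_reach']
```

Call:
carry_out(deltas=[[0.05,0.06,0.058,0,0,-7,1],[0.28,0.335,0.06,0,0,-38.7,1],[0.28,0.335,0.06,0,0,-38.7,1],[0.28,0.335,0.06,0,0,-38.7,1],[0.28,0.335,0.06,0,0,-38.7,1],[0.28,0.335,0.06,0,0,-38.7,1],[0.28,0.335,0.06,0,0,-38.7,1],[0.28,0.335,0.06,0,0,-38.7,1],[0.28,0.335,0.06,0,0,-38.7,1],[0.28,0.335,0.06,0,0,-38.7,1],[0.28,0.335,0.06,0,0,-38.7,1],[0.28,0.335,0.06,0,0,-38.7,1]])

```text
time: 1.35
tcp_pos: [0.5473, -0.2303, 0.302]
eef_rot: [[0.973, -0.231, -0.001], [-0.231, -0.973, 0.0], [-0.001, 0.0, -1.0]]
ft_force: [0.1, 0.2, -0.5]
finger_gap: 0.0852
```

```bash
python3 - <<'E'
from h import *
import json
s=state(); c=get_calibration("wrist"); cv2.imwrite("pics/w1.png",grab_frame("wrist"))
np.savez("w1.npz",**c)
cv2.imwrite("pics/top1.png",grab_frame("top"))
for k in ("time","joint_positions","tcp_pos","eef_rot","ft_force","finger_gap"): print(k,s[k])
E
```

```text
time 1.35
joint_positions [-2.91876958e+01  2.25079084e+01  8.92869737e+01 -1.92210879e-02
  6.82440201e+01  7.41680932e+01]
tcp_pos [ 0.54726192 -0.23030278  0.30198432]
eef_rot [[ 9.72982877e-01 -2.30876086e-01 -7.44690768e-04]
 [-2.30876107e-01 -9.72983155e-01  5.90921587e-05]
 [-7.38214539e-04  1.14435647e-04 -9.99999721e-01]]
ft_force [ 0.14887316  0.21863187 -0.54205159]
finger_gap 0.08523512045258136
```

View pics/w1.png

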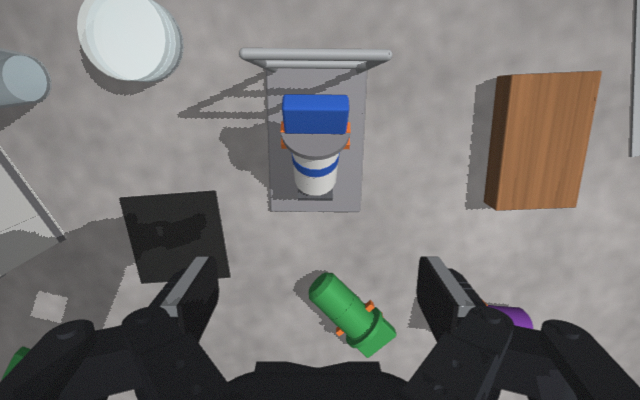

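The wrist view shows the cartridge square in the picture, with its handle at (316,113), flange at (316,145) and body at (316,175). The frame bar is at (316,54), the mat at (175,238). I'll overlay a model to refine the seat pose.

```bash
cat > ov.py <<'E'
from h import *
def cartR(psi,tilt=45.):
    p=np.radians(psi);t=np.radians(tilt)
    x=np.array([np.cos(p),np.sin(p),0]);z=np.array([0,0,1.]);y=np.array([-np.sin(p),np.cos(p),0])
    az=np.sin(t)*x+np.cos(t)*z; ax=np.cross(y,az)
    return np.c_[ax,y,az]
def cart_lines(foot,R):
    L=[]
    th=np.linspace(0,2*np.pi,41)
    for r,z in ((24,0),(24,89),(32,89),(32,95)):
        L.append(np.c_[r*np.cos(th),r*np.sin(th),0*th+z])
    for z in (95,129):
        L.append(np.array([(9,28,z),(9,-28,z),(-9,-28,z),(-9,28,z),(9,28,z)]))
    for a in (9,-9):
        for b in (28,-28): L.append(np.array([(a,b,95),(a,b,129)]))
    for sg in (1,-1):
        L.append(np.array([(6,sg*33,77),(-6,sg*33,77),(-6,sg*33,70),(6,sg*33,70),(6,sg*33,77)]))
    return [np.array(foot)+(l/1000)@R.T for l in L]
def draw(img,c,lines,x0,y0,w,h,s,fn,col=(0,255,255)):
    im=cv2.resize(img[y0:y0+h,x0:x0+w],None,fx=s,fy=s,interpolation=cv2.INTER_CUBIC)
    for l in lines:
        p=proj(c,l); p=(p+.5-[x0,y0])*s-.5
        cv2.polylines(im,[np.round(p).astype(np.int32)],False,col,1,cv2.LINE_AA)
    cv2.imwrite(fn,im)
E
python3 - <<'E'
from ov import *
psi=-13.3; seat=np.array([.5505,-.2295,.075]); R=cartR(psi)
foot=seat-.036*R[:,2]
L=cart_lines(foot,R)
c=dict(np.load("w1.npz")); draw(cv2.imread("pics/w1.png"),c,L,230,30,180,200,3,"pics/ov1.png")
t=get_calibration("top"); draw(cv2.imread("pics/top0.png"),t,L,350,130,70,70,8,"pics/ov2.png")
E
```

```text
(no output)
```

View pics/ov1.png

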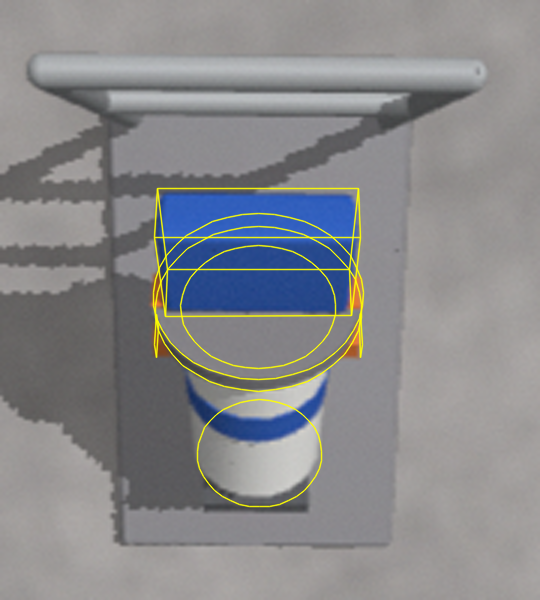

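View pics/ov2.png

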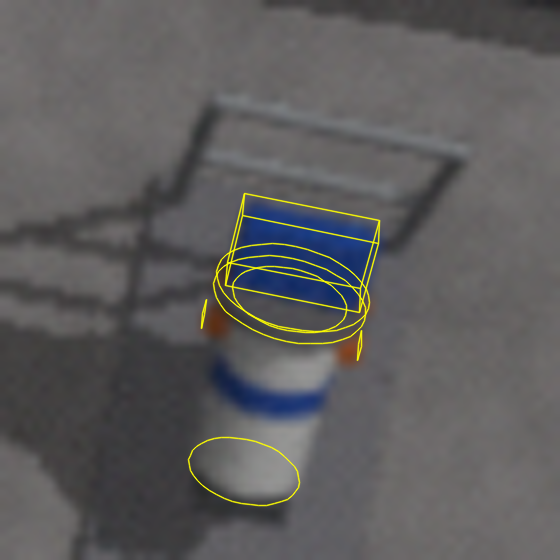

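```bash
python3 - <<'E'
from h import *
np.set_printoptions(precision=1,suppress=True)
s=state();c=dict(np.load("w1.npz"));R=s["eef_rot"];p=s["tcp_pos"]
for t in (-.02,-.01,-.005,0,.005,.011,.02):
    print(t,proj(c,[p+R@[x,y,t] for x in(.011,-.011) for y in (.0425,-.0425)]).ravel())
E
python3 -c "
import cv2
from h import *
crop(cv2.imread('pics/w1.png'),130,240,360,160,2.2,'pics/f1.png')"
```

```text
-0.02 [435.1 275.7 203.2 275.4 429.2 326.4 208.7 326.1]
-0.01 [426.7 262.6 211.3 262.4 421.6 310.5 216.1 310.2]
-0.005 [422.9 256.8 214.9 256.5 418.2 303.3 219.4 303.1]
0 [419.4 251.3 218.3 251.1 415.  296.6 222.5 296.4]
0.005 [416.2 246.2 221.5 246.  412.  290.3 225.4 290.1]
0.011 [412.5 240.5 225.1 240.3 408.6 283.2 228.7 283. ]
0.02 [407.5 232.7 229.9 232.4 404.  273.5 233.2 273.3]
```

View pics/f1.png

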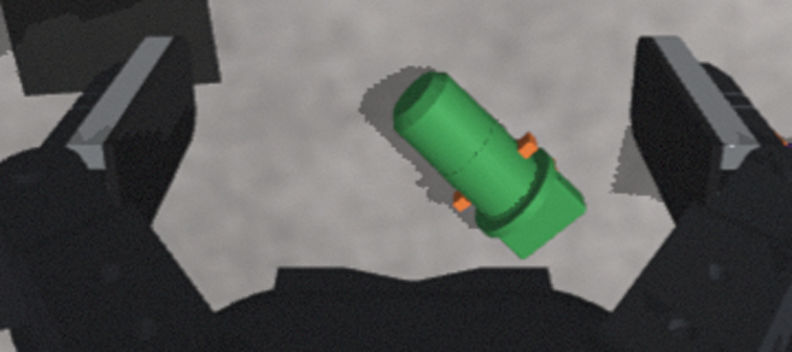

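Call:
carry_out(deltas=[[0.008,-0.001,-0.04,0,0,0,1],[0.008,-0.001,-0.08,0,0,0,1],[0.008,-0.001,-0.12,0,0,0,1],[0.008,-0.001,-0.16,0,0,0,1],[0.008,-0.001,-0.19,0,0,0,1],[0.008,-0.001,-0.205,0,0,0,1],[0.008,-0.001,-0.213,0,0,0,1],[0.008,-0.001,-0.219,0,0,0,1],[0.008,-0.001,-0.219,0,0,0,1]])

```text
time: 2.35
tcp_pos: [0.5556, -0.2312, 0.0833]
eef_rot: [[0.973, -0.231, -0.0], [-0.231, -0.973, -0.0], [-0.0, 0.0, -1.0]]
ft_force: [0.2, -0.1, 0.2]
finger_gap: 0.0853
```

```bash
python3 - <<'E'
from h import *
s=state(); print(s["joint_positions"],s["tcp_pos"],s["ft_force"],s["ft_torque"])
cv2.imwrite("pics/w2.png",grab_frame("wrist"))
im=grab_frame("scene"); crop(im,190,160,130,150,4,"pics/s2.png")
E
```

```text
[-2.88797442e+01  3.74157079e+01  1.00810453e+02 -1.10660713e-02
  4.17728391e+01  7.45006786e+01] [ 0.55561953 -0.23123846  0.08333621] [ 0.18760128 -0.11781576  0.21634611] [ 0.03198774  0.0264647  -0.04004375]
```

View pics/w2.png

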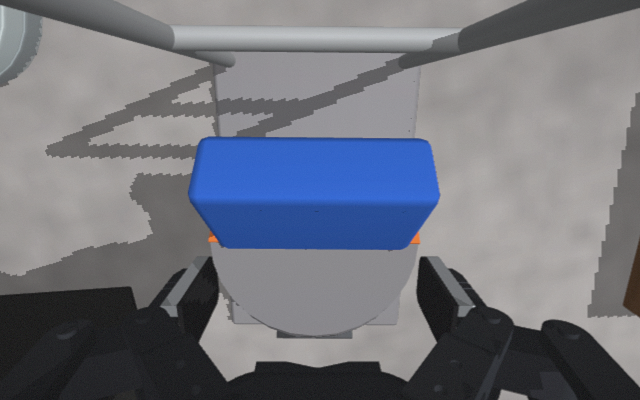

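View pics/s2.png

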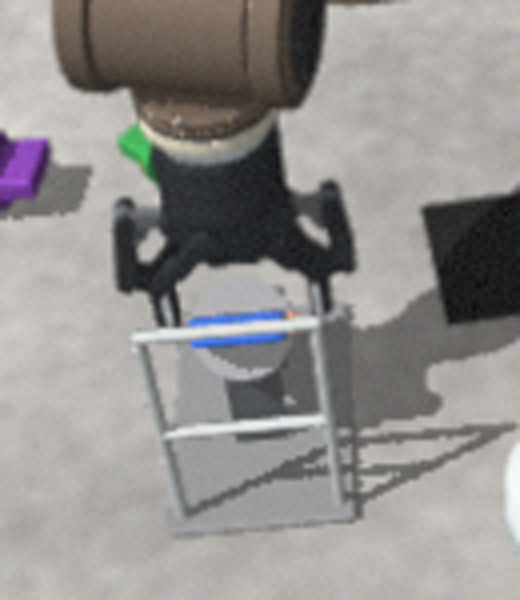

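No contact, and the flange centre at (315,270) sits midway between the jaws. Next I close and lift.

Call:
carry_out(deltas=[[0,0,0,0,0,0,0],[0,0,0,0,0,0,0],[0,0,0,0,0,0,0],[0,0,0,0,0,0,0],[0,0,0,0,0,0,0],[0,0,0,0,0,0,0]], squeeze=70)

```text
time: 3.05
tcp_pos: [0.5562, -0.2301, 0.0844]
eef_rot: [[0.973, -0.231, 0.001], [-0.231, -0.973, 0.0], [0.001, -0.001, -1.0]]
ft_force: [-1.3, 5.7, 11.0]
finger_gap: 0.0459
```

Call:
carry_out(deltas=[[0,0,0.005,0,0,0,0],[0,0,0.015,0,0,0,0],[0,0,0.035,0,0,0,0],[0,0,0.06,0,0,0,0],[0,0,0.09,0,0,0,0],[0,0,0.12,0,0,0,0],[0,0,0.15,0,0,0,0],[0,0,0.15,0,0,0,0]])

```text
time: 3.85
tcp_pos: [0.5568, -0.2313, 0.2376]
eef_rot: [[0.973, -0.23, 0.006], [-0.23, -0.973, -0.003], [0.006, 0.002, -1.0]]
ft_force: [-0.1, 0.1, -4.1]
finger_gap: 0.0458
```

```bash
python3 - <<'E'
from h import *
s=state(); print(s["joint_positions"],s["tcp_pos"],s["ft_force"],s["finger_gap"])
cv2.imwrite("pics/w3.png",grab_frame("wrist"))
im=grab_frame("scene"); crop(im,190,100,150,150,4,"pics/s3.png")
E
```

```text
[-2.88299025e+01  2.64632278e+01  9.31001610e+01 -1.55749736e-02
  6.00530413e+01  7.44998878e+01] [ 0.55681686 -0.23133328  0.23755035] [-0.13248134  0.11665004 -4.12807936] 0.04582033890904543
```

View pics/w3.png

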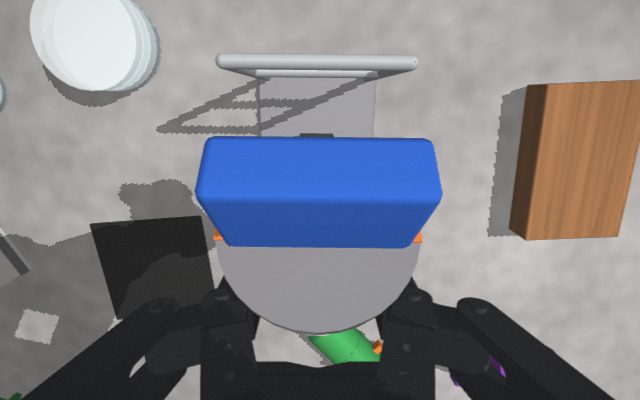

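View pics/s3.png

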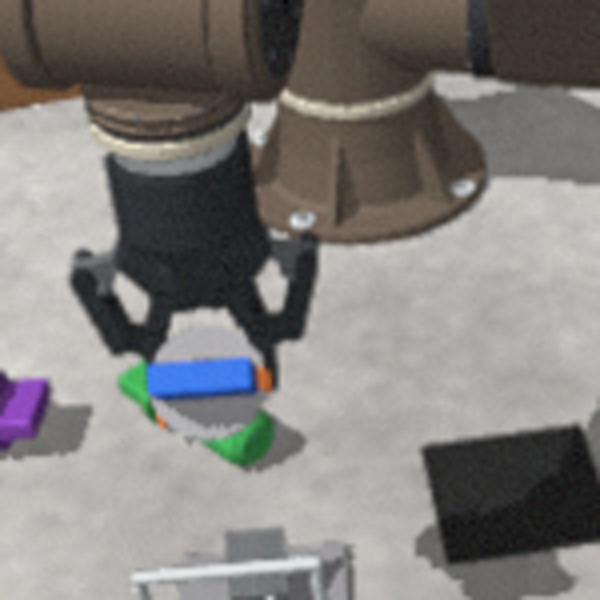

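Call:
carry_out(deltas=[[-0.02,0.005,0.02,-1.5,-6.5,0,0],[-0.04,0.01,0.04,-3,-13,0,0],[-0.06,0.015,0.06,-4.6,-19.5,0,0],[-0.06,0.015,0.06,-4.6,-19.5,0,0]])

```text
time: 4.35
tcp_pos: [0.4925, -0.2144, 0.2935]
eef_rot: [[0.913, -0.231, 0.335], [-0.217, -0.973, -0.079], [0.344, -0.0, -0.939]]
ft_force: [-0.3, -0.3, -4.8]
finger_gap: 0.0457
```

```bash
python3 - <<'E'
from h import *
from scipy.spatial.transform import Rotation as Ro
from scipy.optimize import least_squares
np.set_printoptions(precision=4,suppress=True)
s=state(); print(s["joint_positions"],s["tcp_pos"],s["eef_rot"].tolist(),s["ft_force"],s["finger_gap"])
D=[([-70.6807,28.1657,89.3498,0,62.5501,-6.0513],[.267737,-.564514,.241713]),
([-29.1877,22.5079,89.2870,-.0192,68.2440,74.1681],[.547262,-.230303,.301984]),
([-28.8797,37.4157,100.8105,-.0111,41.7728,74.5007],[.55562,-.231238,.083336]),
([-28.8299,26.4632,93.1002,-.0156,60.0530,74.4999],[.556817,-.231333,.23755])]
D.append((s["joint_positions"].tolist(),s["tcp_pos"].tolist()))
def fk(q,p):
    a1,h,a2,b,e,d,off=p
    q1,q2,q3,q4,q5,q6=np.radians(q)
    Rz=Ro.from_euler('z',q1).as_matrix(); Ry=lambda a:Ro.from_euler('y',a).as_matrix()
    P=np.array([a1,off,h])+Ry(q2)@[0,0,a2]
    A=Ry(q2+q3)
    P=P+A@[e,0,b]
    W=A@Ro.from_euler('z',q4*SG4).as_matrix()@Ry(q5)@Ro.from_euler('z',q6*SG6).as_matrix()
    P=P+W@[0,0,d]
    return Rz@P, Rz@W
SG4=SG6=1
x0=[0,.2,.4,.4,0,.2,.066]
f=lambda p:np.concatenate([(fk(q,p)[0]-np.array(x)) for q,x in D]+[[1e-4*p[0],1e-4*p[4]]])
r=least_squares(f,x0); print(r.x,np.abs(r.fun).max())
J=r.jac; print("sv",np.linalg.svd(J)[1])
print(fk(D[-1][0],r.x)[1]); print(s["eef_rot"])
E
```

```text
[-33.7343  11.7665 109.1966  10.6436  40.5697  62.6727] [ 0.4925 -0.2144  0.2935] [[0.9134147204838353, -0.23130192709672304, 0.3349223296897051], [-0.2173163356723514, -0.9728819210060533, -0.07921097164858713], [0.344161529885865, -0.0004316258953666963, -0.9389103551701341]] [-0.3436 -0.306  -4.802 ] 0.04573555459372128
[0.     0.1967 0.5868 0.411  0.0431 0.2442 0.0659] 4.309922969653743e-06
sv [4.3824 3.2497 2.2365 0.3255 0.2443 0.2364 0.106 ]
[[ 0.2313  0.9134  0.3349]
 [ 0.9729 -0.2173 -0.0792]
 [ 0.0004  0.3442 -0.9389]]
[[ 0.9134 -0.2313  0.3349]
 [-0.2173 -0.9729 -0.0792]
 [ 0.3442 -0.0004 -0.9389]]
```

```bash
python3 -c "
import cv2
from h import *
crop(cv2.imread('pics/w3.png'),180,120,280,220,2.7,'pics/w3z.png')"
```

```text
(no output)
```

View pics/w3z.png

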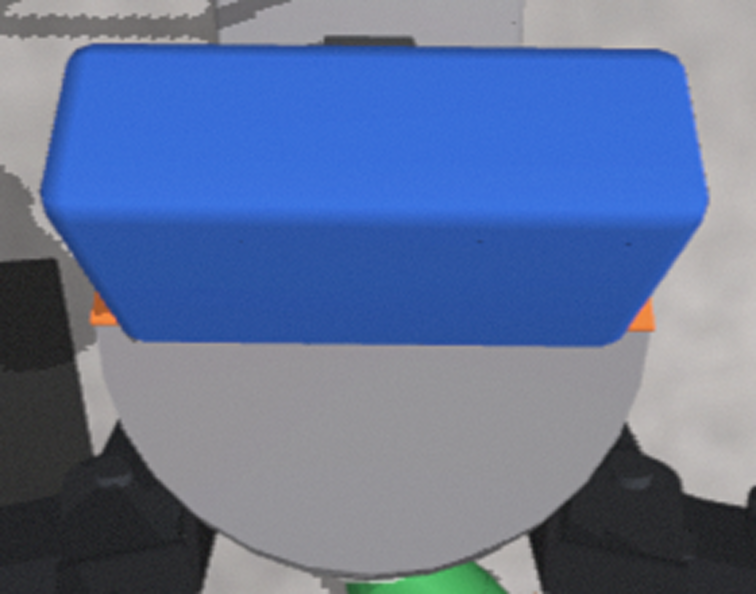

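```bash
cat > kin.py <<'E'
from h import *
from scipy.spatial.transform import Rotation as Ro
from scipy.optimize import least_squares
PK=[0,.1967,.5868,.4110,.0431,.2442,.0659]
def Ry(a): return Ro.from_euler('y',a).as_matrix()
def Rz(a): return Ro.from_euler('z',a).as_matrix()
def fk(q,p=PK):
    a1,h,a2,b,e,d,off=p
    q1,q2,q3,q4,q5,q6=np.radians(q)
    P=np.array([a1,off,h])+Ry(q2)@[0,0,a2]; A=Ry(q2+q3); P=P+A@[e,0,b]
    W=A@Rz(q4)@Ry(q5)@Rz(q6); P=P+W@[0,0,d]
    W=Rz(q1)@W
    return Rz(q1)@P, np.c_[W[:,1],-W[:,0],W[:,2]]
LO=np.array([-177.58,-47.91,2.72,-65.01,3.68,-153.87]);HI=np.array([177.58,125.51,160,245.01,167.84,153.87])
def ik(P,R,q0):
    def f(q):
        p,r=fk(q); return np.r_[(p-P)*10,Ro.from_matrix(R.T@r).as_rotvec()]
    s=least_squares(f,np.clip(q0,LO+.1,HI-.1),bounds=(LO,HI)); return s.x,np.abs(s.fun).max()
E
python3 - <<'E'
from kin import *
np.set_printoptions(precision=4,suppress=True)
q=[-28.8299,26.4632,93.1002,-.0156,60.0530,74.4999]
p,R=fk(q);print(p)
s=state();cw=get_calibration("wrist")
# camera in tool frame (now)
Rt=s["eef_rot"];co=Rt.T@(cw["origin"]-s["tcp_pos"]);cR=Rt.T@cw["rotation"]
print("cam in tool",co);np.savez("camtool.npz",co=co,cR=cR)
c=dict(cw);c["origin"]=co;c["rotation"]=cR
pts=np.array([(-9,28,95),(-9,-28,95),(-32,0,95),(9,0,129),(-9,28,129),(-9,-28,129)])/1000
m=(np.array([(128,341),(622,346),(368,576),(372,46),(42,208),(708,210)])+.5)/2.7-.5+[180,120]
# nominal: axis in tool: tool x = rack x, tool y=-rack y, z down
b=np.radians(45)
N=np.c_[[np.cos(b),0,np.sin(b)],[0,-1,0],[np.sin(b),0,-np.cos(b)]]
w=np.array([1,1,1,1,1,1,1,1,.7,.7,.7,.7])
def f(v):
    Rc=Ro.from_rotvec(np.radians(v[3:])).as_matrix()@N
    P=v[:3]/1000+(pts-[0,0,.046])@Rc.T
    return np.r_[((proj(c,P)-m).ravel()*w),np.array([0,0,0,0,0,0])]
f0=f(np.zeros(6));print(f0[:12].reshape(6,2))
r=least_squares(f,np.zeros(6));print(r.x);print(r.fun[:12].reshape(6,2))
print(np.sqrt(np.diag(np.linalg.inv(r.jac.T@r.jac))))
np.savez("cit.npz",t=r.x[:3]/1000,R=Ro.from_rotvec(np.radians(r.x[3:])).as_matrix()@N)
E
```

```text
[ 0.5568 -0.2313  0.2376]
cam in tool [ 0.075  -0.0001 -0.1311]
[[ -5.1795  13.0733]
 [  3.0955  11.2164]
 [  1.5845  11.3769]
 [  0.1364   0.8077]
 [-10.0491   7.9257]
 [  8.7514   7.4001]]
[-0.6243  0.7696  6.0328 -0.9711 -0.6118  0.1756]
[[ 1.2308  3.1473]
 [-1.5576  3.1317]
 [ 0.9828 -4.2639]
 [ 0.4683 -2.363 ]
 [-2.1672  0.303 ]
 [ 0.7707  1.162 ]]
[0.5662 0.576  0.4368 0.5741 0.5519 0.259 ]
```

```bash
python3 - <<'E'
from kin import *
np.set_printoptions(precision=1,suppress=True)
q0=state()["joint_positions"]
for mx in (.476,.49):
  for psi in range(-120,121,20):
    p=np.radians(psi); h=np.array([np.cos(p),np.sin(p),0]);y=np.array([-np.sin(p),np.cos(p),0])
    tz=(h-[0,0,1])/2**.5
    ty=-y; tx=np.cross(ty,tz); R=np.c_[tx,ty,tz]
    P=np.array([mx,-.015,.004+.046+.003])
    best=min((ik(P,R,qq) for qq in (q0,[q0[0]+30,10,120,0,20,60],[0,10,120,60,40,0],[-20,10,120,150,40,-60],[-20,10,120,-50,40,60])),key=lambda a:a[1])
    print(mx,psi,best[0],round(best[1],4))
E
```

```text
0.476 -120 [  2.9  38.5 133.  245.   30.6 -47.6] 0.591
0.476 -100 [  5.9  40.4 133.4 245.   38.2 -62.9] 0.5112
0.476 -80 [  7.8  41.6 133.5 245.   42.5 -76.8] 0.3292
0.476 -60 [  8.4  41.5 133.5 245.   43.3 -90.7] 0.0987
0.476 -40 [  5.   41.3 137.8 225.6  44.4 -90.9] 0.0
0.476 -20 [ -4.   42.4 143.6 194.6  50.8 -87.9] 0.0
0.476 0 [-15.4  43.  145.6 166.5  53.3 -92.8] 0.0
0.476 20 [-25.1  42.2 142.8 138.1  48.6 -94.7] 0.0
0.476 40 [-30.5  41.2 136.5 107.3  44.3 -86.9] 0.0
0.476 60 [-31.9  41.3 128.5  78.1  46.2 -75.7] 0.0
0.476 80 [-30.4  42.3 120.1  55.9  53.2 -69.3] 0.0
0.476 100 [-27.1  44.  112.1  39.8  61.7 -68.5] 0.0
0.476 120 [-22.8  45.8 105.2  27.1  69.8 -71.8] 0.0
0.49 -120 [  2.8  38.8 131.6 245.   30.6 -48.3] 0.6069
0.49 -100 [  5.7  40.7 132.  245.   38.1 -63.8] 0.5257
0.49 -80 [  7.4  41.7 132.1 245.   42.2 -77.8] 0.3414
0.49 -60 [  8.   41.6 132.  245.   42.8 -91.9] 0.1094
0.49 -40 [  4.8  41.2 135.9 227.   42.9 -93. ] 0.0
0.49 -20 [ -3.8  41.9 141.6 195.3  48.4 -88.7] 0.0
0.49 0 [-14.7  42.4 143.5 166.6  50.7 -91.9] 0.0
0.49 20 [-24.   41.8 140.8 137.7  46.9 -92.4] 0.0
0.49 40 [-29.4  41.1 134.6 106.4  43.6 -84.2] 0.0
0.49 60 [-30.9  41.4 126.7  77.5  46.4 -73.4] 0.0
0.49 80 [-29.6  42.7 118.2  55.7  53.8 -67.5] 0.0
0.49 100 [-26.4  44.5 110.2  39.8  62.7 -67.2] 0.0
0.49 120 [-22.2  46.3 103.2  27.3  71.  -70.8] 0.0
```

```bash
python3 - <<'E'
from kin import *
np.set_printoptions(precision=1,suppress=True)
def RT(psi,tilt):
    p=np.radians(psi);t=np.radians(tilt); h=np.array([np.cos(p),np.sin(p),0]);y=np.array([-np.sin(p),np.cos(p),0])
    tz=np.sin(t)*h-np.cos(t)*np.array([0,0,1]); ty=-y
    return np.c_[np.cross(ty,tz),ty,tz]
q=state()["joint_positions"]
P0=np.array([.496,-.216,.293]);R0=RT(-13.3,20);P1=np.array([.476,-.018,.16])
print(np.round(R0-state()["eef_rot"],3).tolist())
n=13
for i in range(1,n+1):
    a=i/n; psi=-13.3+(80+13.3)*a; tilt=20+25*max(0,(a-.3)/.7)
    P=P0+(P1-P0)*[a,a,max(0,(a-.5)/.5)]
    R=RT(psi,tilt); qn,e=ik(P,R,q)
    rv=np.degrees(Ro.from_matrix(R@R0.T).as_rotvec())
    print(i,np.round(P-P0,3).tolist(),np.round(rv,1).tolist(),"q",qn,round(e,4),"dq",np.abs(qn-q).max(),"wrist",np.round(P-.2442*R[:,2],2)); q=qn
E
```

```text
[[0.001, 0.001, -0.002], [0.001, -0.0, 0.001], [-0.002, 0.0, -0.001]]
1 [-0.002, 0.015, 0.0] [0.0, 0.0, 7.2] q [-33.3  11.7 109.3  13.6  41.8  54. ] 0.0 dq 8.666215707650466 wrist [ 0.4 -0.2  0.5]
2 [-0.003, 0.03, 0.0] [0.0, 0.0, 14.4] q [-33.   11.4 109.8  16.2  43.2  45.6] 0.0 dq 8.376916145960799 wrist [ 0.4 -0.2  0.5]
3 [-0.005, 0.046, 0.0] [-0.0, 0.0, 21.5] q [-32.5  11.2 110.1  18.4  44.9  37.7] 0.0 dq 7.909298599077921 wrist [ 0.4 -0.2  0.5]
4 [-0.006, 0.061, 0.0] [0.0, -0.3, 28.7] q [-32.   11.  110.4  20.6  46.5  29.9] 0.0 dq 7.818969849906473 wrist [ 0.4 -0.2  0.5]
5 [-0.008, 0.076, 0.0] [0.2, -3.1, 35.9] q [-32.5  10.6 111.7  25.9  47.1  18.9] 0.0 dq 11.018144184884449 wrist [ 0.4 -0.2  0.5]
6 [-0.009, 0.091, 0.0] [0.8, -5.8, 43.0] q [-33.   10.5 112.6  30.9  48.8   8.3] 0.0 dq 10.6270712398359 wrist [ 0.4 -0.2  0.5]
7 [-0.011, 0.107, -0.01] [1.8, -8.6, 50.1] q [-33.4  11.5 114.1  35.9  50.   -2.8] 0.0 dq 11.058926708681293 wrist [ 0.4 -0.2  0.5]
8 [-0.012, 0.122, -0.031] [3.1, -11.3, 57.2] q [-33.7  13.7 116.   40.8  50.9 -14.3] 0.0 dq 11.541602098815975 wrist [ 0.4 -0.2  0.5]
9 [-0.014, 0.137, -0.051] [4.8, -14.0, 64.3] q [-33.7  16.4 117.3  44.6  52.5 -24.9] 0.0 dq 10.59030029225085 wrist [ 0.4 -0.2  0.4]
10 [-0.015, 0.152, -0.072] [6.9, -16.5, 71.2] q [-33.5  19.5 118.1  47.2  54.7 -34.4] 0.0 dq 9.440365055451284 wrist [ 0.4 -0.2  0.4]
11 [-0.017, 0.168, -0.092] [9.3, -19.0, 78.1] q [-32.9  22.9 118.4  48.5  57.1 -42.6] 0.0 dq 8.234536289338692 wrist [ 0.4 -0.2  0.4]
12 [-0.018, 0.183, -0.113] [12.1, -21.2, 84.9] q [-32.   26.6 118.2  48.9  59.7 -49.7] 0.0 dq 7.062883341945657 wrist [ 0.4 -0.2  0.4]
13 [-0.02, 0.198, -0.133] [15.4, -23.3, 91.7] q [-30.7  30.3 117.4  48.3  62.3 -55.6] 0.0 dq 5.974608685118575 wrist [ 0.5 -0.2  0.3]
```

Feasible along the whole path, so I'll execute it.

Call:
carry_out(deltas=[[-0.002,0.015,0,0,0,7.2,0],[-0.003,0.03,0,0,0,14.4,0],[-0.005,0.046,0,0,0,21.5,0],[-0.006,0.061,0,0,-0.3,28.7,0],[-0.008,0.076,0,0.2,-3.1,35.9,0],[-0.009,0.091,0,0.8,-5.8,43.0,0],[-0.011,0.107,-0.01,1.8,-8.6,50.1,0],[-0.012,0.122,-0.031,3.1,-11.3,57.2,0],[-0.014,0.137,-0.051,4.8,-14.0,64.3,0],[-0.015,0.152,-0.072,6.9,-16.5,71.2,0],[-0.017,0.168,-0.092,9.3,-19.0,78.1,0],[-0.018,0.183,-0.113,12.1,-21.2,84.9,0],[-0.02,0.198,-0.133,15.4,-23.3,91.7,0],[-0.02,0.198,-0.133,15.4,-23.3,91.7,0],[-0.02,0.198,-0.133,15.4,-23.3,91.7,0]])

```text
time: 5.85
tcp_pos: [0.4758, -0.0179, 0.1593]
eef_rot: [[0.128, 0.984, 0.121], [0.696, -0.176, 0.696], [0.707, -0.005, -0.708]]
ft_force: [-0.2, -1.0, -4.2]
finger_gap: 0.0456
```

```bash
python3 - <<'E'
from h import *
s=state(); print(s["joint_positions"],s["tcp_pos"],s["ft_force"],s["finger_gap"])
cs=get_calibration("scene")
im=grab_frame("scene"); crop(im,230,110,160,140,4.2,"pics/s4.png"); cv2.imwrite("pics/s4f.png",im)
im=grab_frame("top"); crop(im,260,140,160,120,4.5,"pics/t4.png")
E
```

```text
[-30.6608812   30.40510887 117.37802037  48.26170175  62.29751155
 -55.37536914] [ 0.47577249 -0.01789093  0.15931668] [-0.21575572 -0.9979867  -4.18174726] 0.04557438392925062
```

View pics/s4.png

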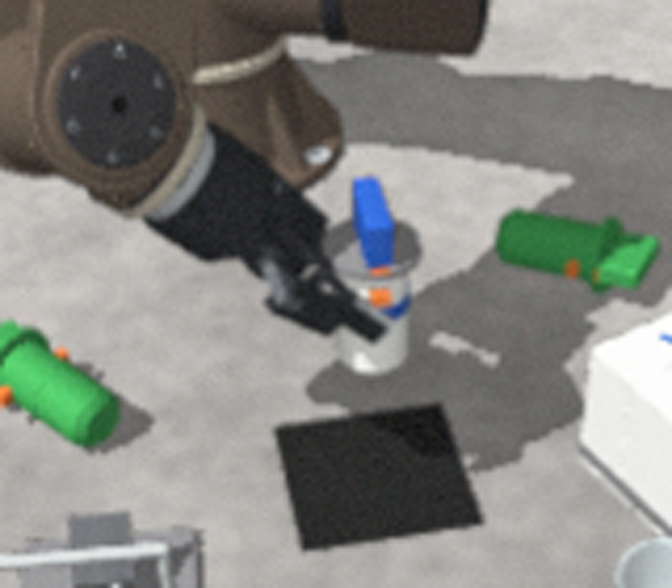

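View pics/t4.png

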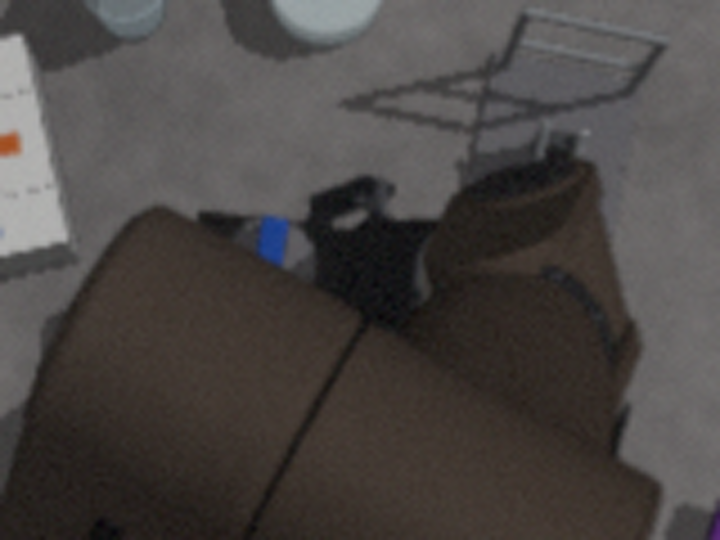

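```bash
python3 - <<'E'
from ov import *
s=state();p=s["tcp_pos"];R=s["eef_rot"];d=np.load("cit.npz")
Rc=R@d["R"]; print("axis",Rc[:,2])
c=get_calibration("scene"); im=cv2.imread("pics/s4f.png")
b=np.radians(45);N=np.c_[[np.cos(b),0,np.sin(b)],[0,-1,0],[np.sin(b),0,-np.cos(b)]]
for k,(t,RR) in enumerate(((d["t"],d["R"]),(np.array([0,0,.003]),N))):
    Rc=R@RR; foot=p+R@t-.046*Rc[:,2]; print(foot)
    draw(im,c,cart_lines(foot,Rc),290,140,60,70,8,f"pics/ov4{k}.png")
a=cv2.imread("pics/ov40.png");b=cv2.imread("pics/ov41.png");cv2.imwrite("pics/ov4.png",cv2.resize(np.hstack([a,b]),(800,467)))
E
```

```text
axis [-0.0063496   0.0132814   0.99989164]
[ 0.47758486 -0.01509771  0.11002823]
[ 0.47617709 -0.01607094  0.11261224]
```

View pics/ov4.png

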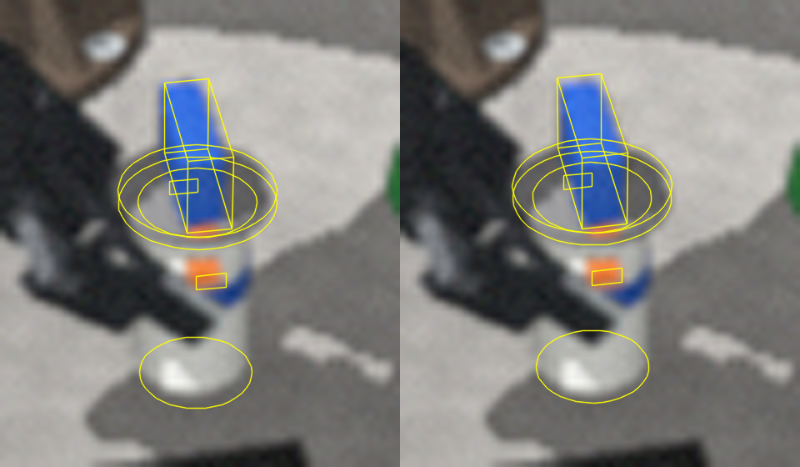

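Call:
carry_out(deltas=[[0,0,-0.03,0,0,0,0],[0,0,-0.06,0,0,0,0],[0,0,-0.085,0,0,0,0],[0,0,-0.095,0,0,0,0],[0,0,-0.1,0,0,0,0],[0,0,-0.102,0,0,0,0],[0,0,-0.102,0,0,0,0]])

```text
time: 6.65
tcp_pos: [0.4761, -0.0179, 0.0591]
eef_rot: [[0.123, 0.985, 0.123], [0.696, -0.174, 0.696], [0.707, 0.0, -0.707]]
ft_force: [1.0, 0.4, -4.2]
finger_gap: 0.0456
```

Call:
carry_out(deltas=[[0,0,-0.001,0,0,0,0],[0,0,-0.002,0,0,0,0],[0,0,-0.003,0,0,0,0],[0,0,-0.003,0,0,0,0]])

```text
time: 7.05
tcp_pos: [0.4758, -0.0177, 0.0554]
eef_rot: [[0.123, 0.985, 0.122], [0.696, -0.173, 0.697], [0.707, -0.001, -0.707]]
ft_force: [-0.2, 0.7, -4.2]
finger_gap: 0.0457
```

Call:
carry_out(deltas=[[0,0,-0.001,0,0,0,0],[0,0,-0.002,0,0,0,0],[0,0,-0.002,0,0,0,0]])

```text
time: 7.35
tcp_pos: [0.4758, -0.0177, 0.0532]
eef_rot: [[0.124, 0.985, 0.122], [0.696, -0.173, 0.697], [0.707, -0.001, -0.707]]
ft_force: [0.2, 0.0, -4.4]
finger_gap: 0.0454
```

Call:
carry_out(deltas=[[0,0,-0.001,0,0,0,0],[0,0,-0.002,0,0,0,0],[0,0,-0.002,0,0,0,0]])

```text
time: 7.65
tcp_pos: [0.4758, -0.0177, 0.0515]
eef_rot: [[0.123, 0.985, 0.122], [0.696, -0.173, 0.697], [0.708, -0.001, -0.707]]
ft_force: [-1.2, -0.9, 1.5]
finger_gap: 0.0456
```

```bash
python3 - <<'E'
from h import *
im=grab_frame("scene"); crop(im,270,130,100,110,5.4,"pics/s5.png")
E
```

```text
(no output)
```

View pics/s5.png

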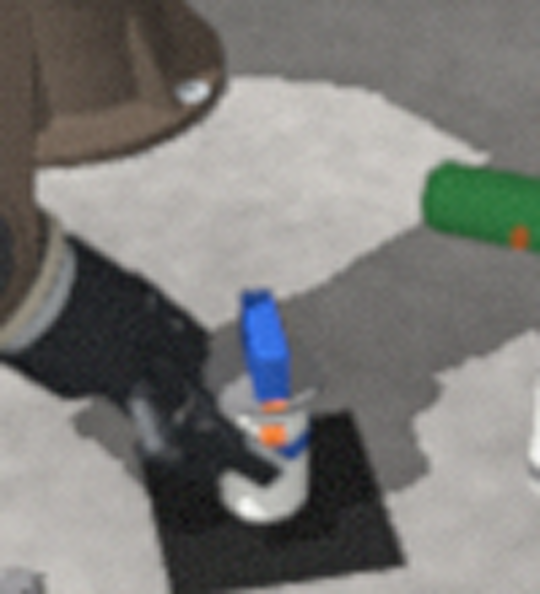

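Call:
carry_out(deltas=[[0,0,0,0,0,0,0.7],[0,0,0,0,0,0,1],[0,0,0,0,0,0,1],[0,0,0,0,0,0,1],[0,0,0,0,0,0,1],[0,0,0,0,0,0,1]])

```text
time: 8.3
tcp_pos: [0.4758, -0.0177, 0.0513]
eef_rot: [[0.123, 0.985, 0.122], [0.696, -0.173, 0.697], [0.707, -0.001, -0.707]]
ft_force: [0.1, -0.4, -0.2]
finger_gap: 0.0854
```

```bash
python3 - <<'E'
from h import *
im=grab_frame("scene"); crop(im,270,130,100,110,5.4,"pics/s6.png")
im=grab_frame("wrist"); cv2.imwrite("pics/w6.png",im)
E
```

```text
(no output)
```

View pics/s6.png

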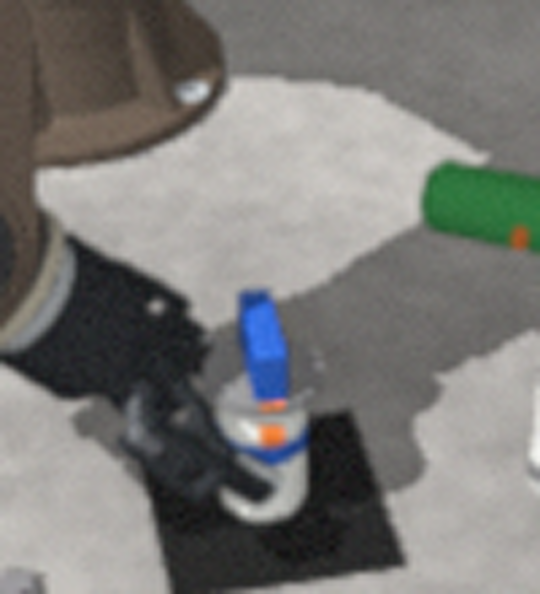

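View pics/w6.png

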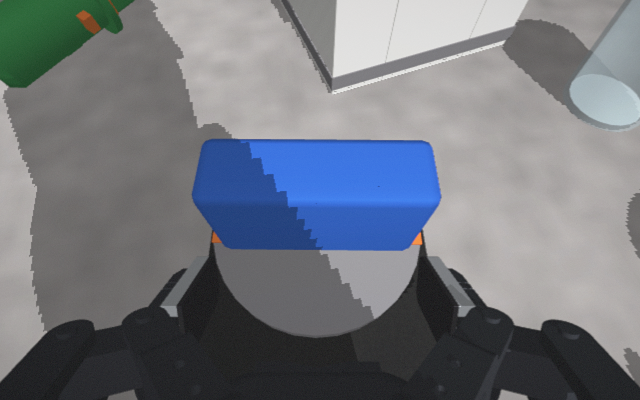

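```bash
python3 - <<'E'
from kin import *
np.set_printoptions(precision=1,suppress=True)
s=state();q=s["joint_positions"];P0=s["tcp_pos"];R0=s["eef_rot"]
def RT(psi,tilt,yaw):
    p=np.radians(psi);t=np.radians(tilt); h=np.array([np.cos(p),np.sin(p),0]);y=np.array([-np.sin(p),np.cos(p),0])
    tz=np.sin(t)*h-np.cos(t)*np.array([0,0,1]); ty=-y
    return Rz(np.radians(yaw))@np.c_[np.cross(ty,tz),ty,tz]
W=[]
for i in range(1,4): W.append(([-.018*i/3,-.105*i/3,.106*i/3],RT(80,45,0)))
for i in range(1,6): a=i/5; W.append(([-.018+.019*a,-.105+.045*a,.106+.144*a],RT(80,45*(1-a),0)))
for i in range(1,12): a=i/11; W.append(([.001,-.06+.062*a,.25],RT(80,0,90*a)))
for d,R in W:
    P=P0+d; qn,e=ik(P,R,q); rv=np.degrees(Ro.from_matrix(R@R0.T).as_rotvec())
    print(np.round(d,3).tolist()+np.round(rv,1).tolist(),"q",qn,round(e,4),"dq",np.abs(qn-q).max()); q=qn
E
```

```text
[-0.006, -0.035, 0.035, -0.0, -0.1, -0.0] q [-34.5  38.7 118.2  49.6  57.6 -65. ] 0.0 dq 6.065113484575086
[-0.012, -0.07, 0.071, -0.0, -0.1, -0.0] q [-38.2  35.3 115.8  44.5  62.8 -61.4] 0.0 dq 5.151006041334384
[-0.018, -0.105, 0.106, -0.0, -0.1, -0.0] q [-41.7  32.4 112.7  40.3  68.4 -58.5] 0.0 dq 5.629336353346339
[-0.014, -0.096, 0.135, -8.9, 1.5, -0.0] q [-37.8  26.6 112.2  35.1  64.7 -49.8] 0.0 dq 8.644629880431907
[-0.01, -0.087, 0.164, -17.8, 3.1, -0.0] q [-33.3  21.7 110.9  28.2  62.  -39.9] 0.0 dq 9.921693268684344
[-0.007, -0.078, 0.192, -26.6, 4.6, 0.0] q [-28.2  17.7 109.   19.7  60.7 -29. ] 0.0 dq 10.873441455693587
[-0.003, -0.069, 0.221, -35.5, 6.2, 0.0] q [-22.8  14.8 106.6  10.   61.1 -17.8] 0.0 dq 11.208311486725986
[0.001, -0.06, 0.25, -44.3, 7.7, 0.0] q [-17.1  12.9 103.8   0.   63.3  -7.1] 0.0 dq 10.726878152645632
[0.001, -0.054, 0.25, -44.8, 4.6, 7.8] q [-16.5  12.8 103.9   0.   63.3 -14.6] 0.0 dq 7.5351663619254845
[0.001, -0.049, 0.25, -45.1, 1.4, 15.5] q [-15.8  12.7 104.    0.   63.2 -22.2] 0.0 dq 7.5318456146978985
[0.001, -0.043, 0.25, -45.3, -1.9, 23.3
[... 218 characters left out ...]
13.8  12.6 104.3   0.   63.2 -44.7] 0.0 dq 7.522804612216973
[0.001, -0.026, 0.25, -44.9, -11.7, 46.5] q [-13.2  12.5 104.3   0.   63.2 -52.3] 0.0 dq 7.52011234027939
[0.001, -0.021, 0.25, -44.4, -15.0, 54.2] q [-12.5  12.5 104.4   0.   63.1 -59.8] 0.0 dq 7.517587401444565
[0.001, -0.015, 0.25, -43.7, -18.4, 61.9] q [-11.8  12.4 104.5   0.   63.1 -67.3] 0.0 dq 7.515233432466935
[0.001, -0.009, 0.25, -42.9, -21.8, 69.6] q [-11.2  12.4 104.5   0.   63.1 -74.8] 0.0 dq 7.513053821171326
[0.001, -0.004, 0.25, -41.9, -25.2, 77.3] q [-10.5  12.4 104.5  -0.   63.1 -82.3] 0.0 dq 7.511051693750261
[0.001, 0.002, 0.25, -40.7, -28.6, 84.9] q [ -9.8  12.3 104.6  -0.   63.1 -89.8] 0.0 dq 7.509229902993752
```

Call:
carry_out(deltas=[[-0.006,-0.035,0.035,0,0,0,1],[-0.012,-0.07,0.071,0,0,0,1],[-0.018,-0.105,0.106,0,0,0,1],[-0.014,-0.096,0.135,-8.9,1.5,0,1],[-0.01,-0.087,0.164,-17.8,3.1,0,1],[-0.007,-0.078,0.192,-26.6,4.6,0,1],[-0.003,-0.069,0.221,-35.5,6.2,0,1],[0.001,-0.06,0.25,-44.3,7.7,0,1],[0.001,-0.054,0.25,-44.8,4.6,7.8,1],[0.001,-0.049,0.25,-45.1,1.4,15.5,1],[0.001,-0.043,0.25,-45.3,-1.9,23.3,1],[0.001,-0.037,0.25,-45.3,-5.1,31.0,1],[0.001,-0.032,0.25,-45.2,-8.4,38.8,1],[0.001,-0.026,0.25,-44.9,-11.7,46.5,1],[0.001,-0.021,0.25,-44.4,-15.0,54.2,1],[0.001,-0.015,0.25,-43.7,-18.4,61.9,1],[0.001,-0.009,0.25,-42.9,-21.8,69.6,1],[0.001,-0.004,0.25,-41.9,-25.2,77.3,1],[0.001,0.002,0.25,-40.7,-28.6,84.9,1],[0.001,0.002,0.25,-40.7,-28.6,84.9,1]])

```text
time: 10.4
tcp_pos: [0.4766, -0.0153, 0.3013]
eef_rot: [[-0.985, 0.172, -0.001], [0.172, 0.985, 0.001], [0.001, 0.0, -1.0]]
ft_force: [-0.0, -0.1, -1.2]
finger_gap: 0.0854
```

```bash
python3 - <<'E'
from h import *
s=state(); print(s["joint_positions"],s["tcp_pos"],s["eef_rot"])
c=get_calibration("wrist"); np.savez("w7.npz",**c)
cv2.imwrite("pics/w7.png",grab_frame("wrist"))
im=grab_frame("scene"); cv2.imwrite("pics/s7f.png",im);crop(im,200,110,260,160,3,"pics/s7.png")
E
```

```text
[-9.79358836e+00  1.23386303e+01  1.04571377e+02  2.62305691e-02
  6.31234341e+01 -8.99247267e+01] [ 0.47658441 -0.01528974  0.30129825] [[-9.85166957e-01  1.71597818e-01 -5.05645199e-04]
 [ 1.71597568e-01  9.85167003e-01  5.01679170e-04]
 [ 5.84232016e-04  4.07470255e-04 -9.99999746e-01]]
```

View pics/w7.png

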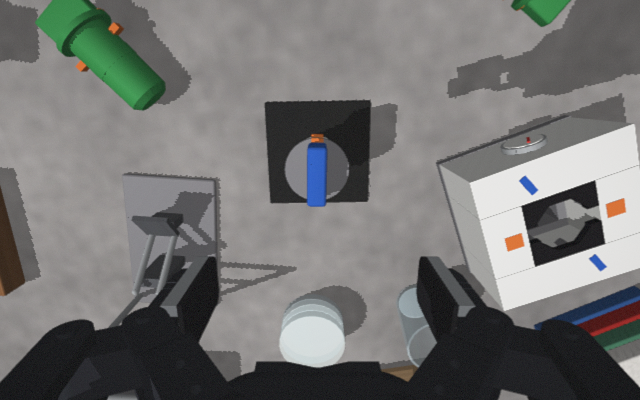

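View pics/s7.png

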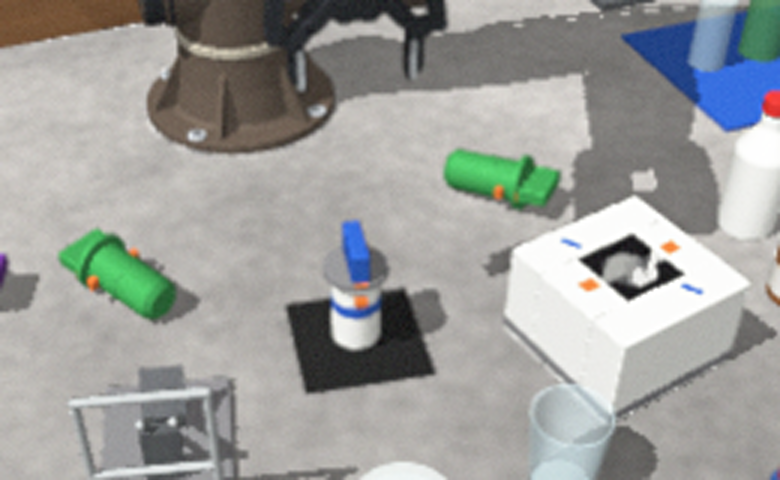

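The cartridge stands on the mat by itself, handle top at (317,175) in the wrist view. The unit's orange marks are at (515,242) and (616,207). Now a precise pose from overlays.

```bash
python3 - <<'E'
from ov import *
np.set_printoptions(precision=4,suppress=True)
c=dict(np.load("w7.npz")); im=cv2.imread("pics/w7.png")
o=pix2plane(c,[(515,242),(616,207.5),(528.5,185.5),(598,262)],.105); print("unit",o[:2].mean(0),o[2:].mean(0)); d=o[1]-o[0];print(np.degrees(np.arctan2(d[1],d[0])),np.linalg.norm(d))
R=cartR(80,0)
for k,f in enumerate(((.477,-.0155,.004),)):
    draw(im,c,cart_lines(f,R),250,90,130,130,5,"pics/ov7.png")
crop(im,430,100,210,210,2.8,"pics/u7.png")
draw(cv2.imread("pics/s7f.png"),get_calibration("scene"),cart_lines(f,R),290,170,60,70,8,"pics/ov7s.png")
E
```

```text
unit [0.5766 0.2269 0.105 ] [0.5767 0.2267 0.105 ]
101.76291607472187 0.10362745478998062
```

View pics/ov7.png

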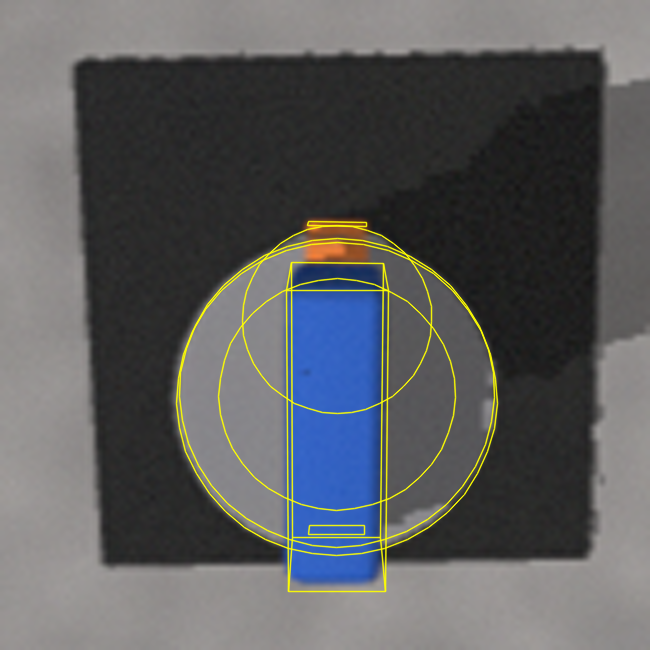

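View pics/ov7s.png

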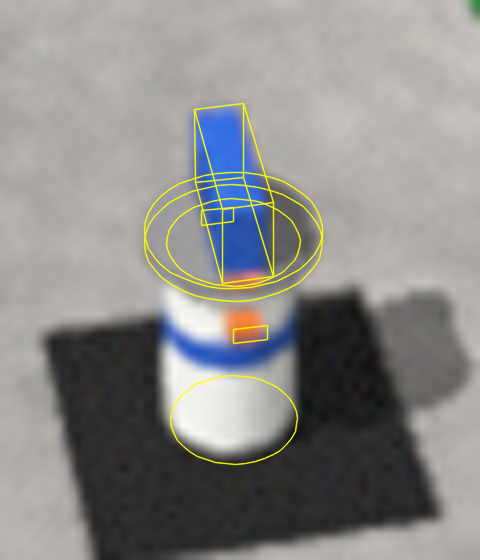

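View pics/u7.png

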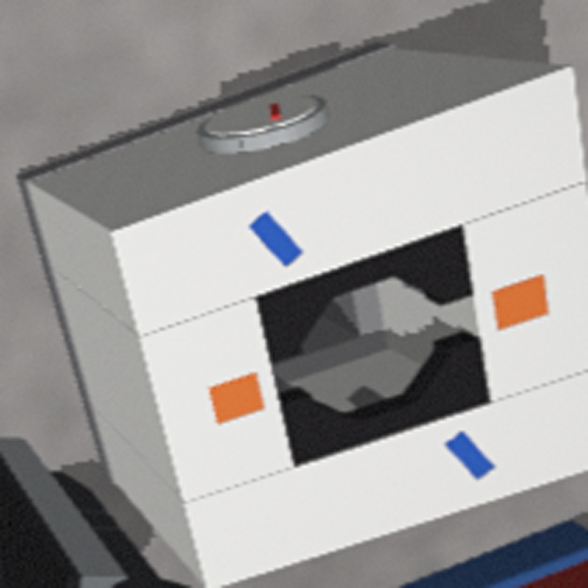

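Call:
carry_out(deltas=[[0,0,-0.04,0,0,0,1],[0,0,-0.08,0,0,0,1],[0,0,-0.12,0,0,0,1],[0,0,-0.155,0,0,0,1],[0,0,-0.175,0,0,0,1],[0,0,-0.183,0,0,0,1],[0,0,-0.188,0,0,0,1],[0,0,-0.188,0,0,0,1],[0,0,-0.188,0,0,0,0.4],[0,0,-0.188,0,0,0,0.4],[0,0,-0.188,0,0,0,0],[0,0,-0.188,0,0,0,0],[0,0,-0.188,0,0,0,0],[0,0,-0.188,0,0,0,0]], squeeze=60)

```text
time: 11.9
tcp_pos: [0.477, -0.0158, 0.1137]
eef_rot: [[-0.985, 0.174, 0.0], [0.174, 0.985, 0.0], [-0.0, 0.0, -1.0]]
ft_force: [-1.8, -0.4, 6.7]
finger_gap: 0.0171
```

```bash
python3 - <<'E'
from h import *
s=state(); print(s["joint_positions"],s["tcp_pos"],s["ft_force"],s["ft_torque"],s["finger_gap"])
cv2.imwrite("pics/w8.png",grab_frame("wrist"))
im=grab_frame("scene"); cv2.imwrite("pics/s8f.png",im);crop(im,270,130,100,110,5.4,"pics/s8.png")
E
```

```text
[-9.84247208e+00  2.73496668e+01  1.17246756e+02  2.34386074e-02
  3.53814697e+01 -8.98292439e+01] [ 0.47697473 -0.01580886  0.11373525] [-1.75581933 -0.36632791  6.70361324] [-0.15257783  0.28104583 -0.0279026 ] 0.01713066891593856
```

View pics/w8.png

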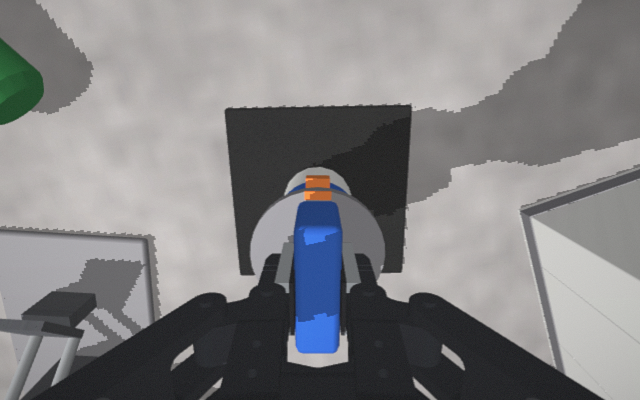

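View pics/s8.png

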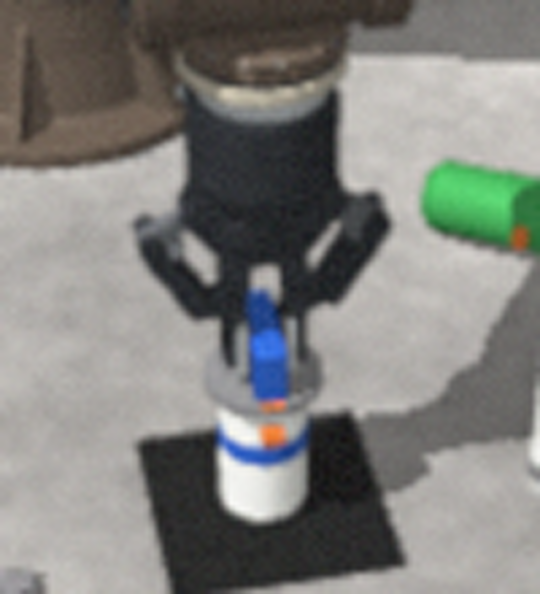

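Call:
carry_out(deltas=[[0,0,0.01,0,0,0,0],[0,0,0.04,0,0,0,0],[0,0,0.08,0,0,0,0],[0.005,0.015,0.12,0,0,0,0],[0.015,0.04,0.146,0,0,-7,0],[0.025,0.065,0.146,0,0,-15,0],[0.037,0.09,0.146,0,0,-23,0],[0.05,0.12,0.146,0,0,-31,0],[0.062,0.15,0.146,0,0,-39,0],[0.074,0.18,0.146,0,0,-47,0],[0.085,0.21,0.146,0,0,-55,0],[0.094,0.23,0.146,0,0,-62,0],[0.0985,0.242,0.146,0,0,-68.3,0],[0.0985,0.242,0.146,0,0,-68.3,0],[0.0985,0.242,0.146,0,0,-68.3,0]])

```text
time: 13.5
tcp_pos: [0.5748, 0.2261, 0.2592]
eef_rot: [[-0.205, 0.979, -0.001], [0.979, 0.205, -0.0], [0.0, -0.001, -1.0]]
ft_force: [0.6, 0.1, -4.4]
finger_gap: 0.0171
```

```bash
python3 - <<'E'
from h import *
s=state(); print(s["joint_positions"],s["tcp_pos"],s["eef_rot"],s["ft_force"],s["ft_torque"],s["finger_gap"])
c=get_calibration("wrist");np.savez("w9.npz",**c)
cv2.imwrite("pics/w9.png",grab_frame("wrist"))
im=grab_frame("scene"); cv2.imwrite("pics/s9f.png",im);crop(im,350,110,120,150,4,"pics/s9.png")
E
```

```text
[1.53458380e+01 2.66455413e+01 8.91783204e+01 7.83336839e-03
 6.42290389e+01 3.49551114e+00] [0.57477458 0.22610253 0.25915081] [[-2.05297518e-01  9.78699176e-01 -9.22949991e-04]
 [ 9.78699609e-01  2.05297491e-01 -1.25612359e-04]
 [ 6.65426051e-05 -9.29078701e-04 -9.99999566e-01]] [ 0.62525978  0.11256281 -4.36687714] [ 0.01867586  0.03831172 -0.03285486] 0.017143381671814933
```

View pics/w9.png

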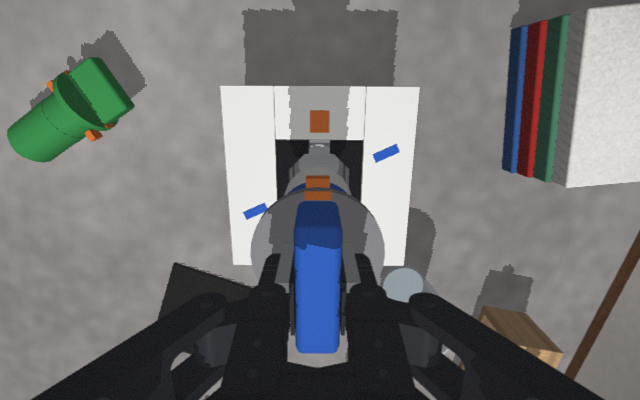

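View pics/s9.png

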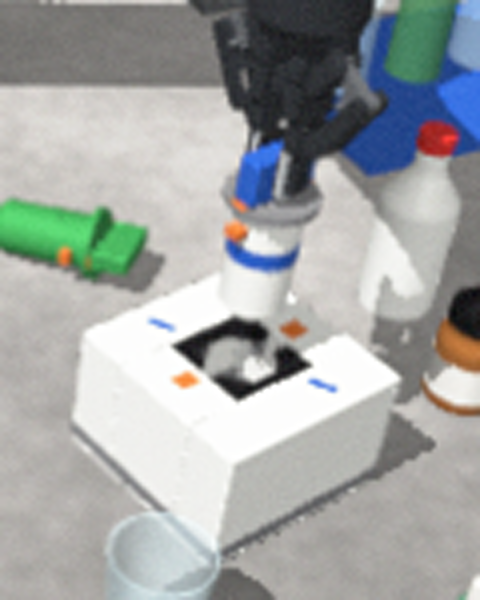

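```bash
python3 - <<'E'
from ov import *
np.set_printoptions(precision=4,suppress=True)
c=dict(np.load("w9.npz")); im=cv2.imread("pics/w9.png")
o=pix2plane(c,[(319.5,121.5),(386,153),(256,211.5)],.105); print(o)
b=o[1:].mean(0); d=o[0]-b; print("blue mid",b,"orange-mid",np.linalg.norm(d),np.degrees(np.arctan2(d[1],d[0])))
e=o[1]-o[2]; print("blue dir",np.degrees(np.arctan2(e[1],e[0])),np.linalg.norm(e))
s=state();R=cartR(11.7,0); p=s["tcp_pos"]; L=cart_lines([p[0],p[1],p[2]-.110],R)
# mouth circle & slots
th=np.linspace(0,2*np.pi,40)
draw(im,c,L,220,80,200,280,2.1,"pics/ov9.png")
draw(cv2.imread("pics/s9f.png"),get_calibration("scene"),L,380,130,80,90,6.5,"pics/ov9s.png")
crop(im,210,80,220,150,3.6,"pics/u9.png")
E
```

```text
[[0.5665 0.277  0.105 ]
 [0.6267 0.263  0.105 ]
 [0.5275 0.1888 0.105 ]]
blue mid [0.5771 0.2259 0.105 ] orange-mid 0.052151492249011784 101.77322524218269
blue dir 36.80669056472037 0.12388331794013932
```

View pics/ov9.png

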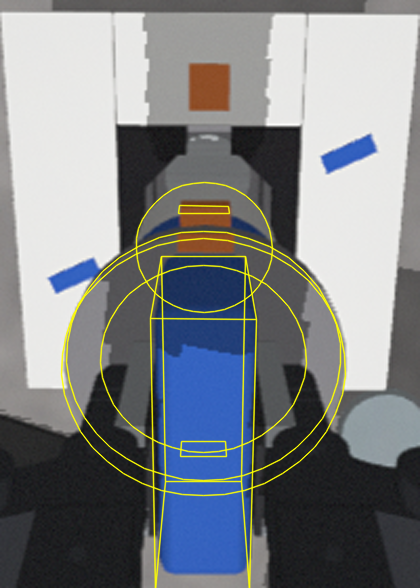

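View pics/ov9s.png

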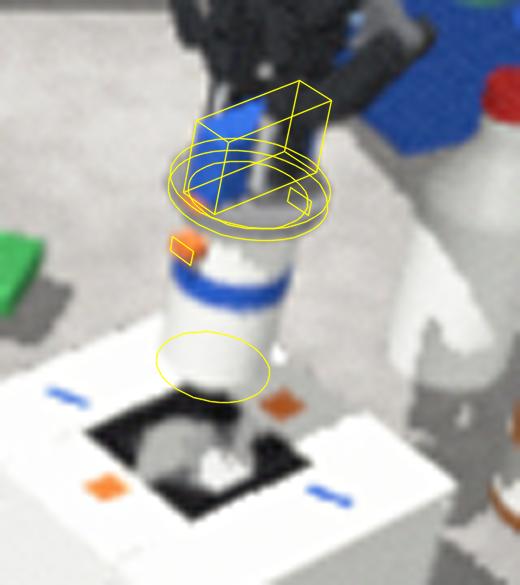

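View pics/u9.png

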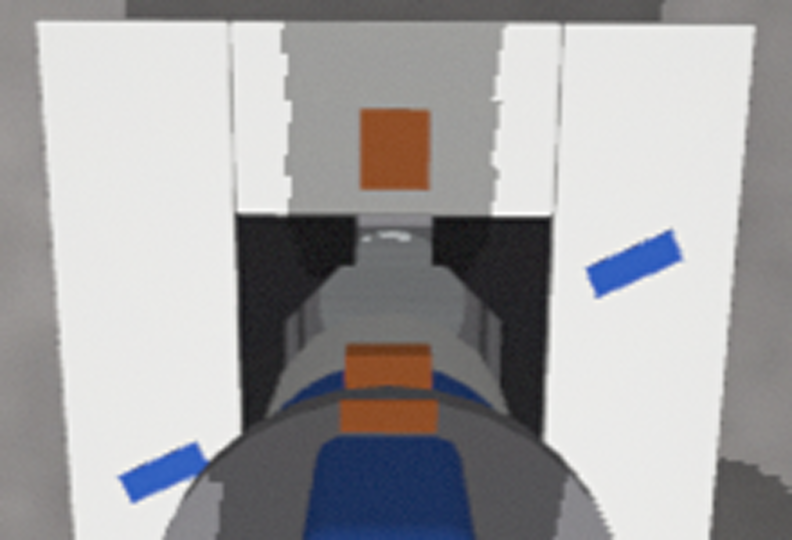

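```bash
python3 - <<'E'
from ov import *
c=dict(np.load("w9.npz")); im=cv2.imread("pics/w9.png")
g=np.clip((im.astype(float)/255)**.5*255,0,255).astype(np.uint8)
s=state();R=cartR(11.7,0); p=s["tcp_pos"]; L=cart_lines([p[0],p[1],p[2]-.110],R)
mc=np.array([.5768,.226,.105]); th=np.linspace(0,2*np.pi,60); Rm=cartR(11.7,0)
M=[mc+np.c_[.0265*np.cos(th),.0265*np.sin(th),0*th]@Rm.T, mc+np.array([[.009,.025,0],[.009,.037,0],[-.009,.037,0],[-.009,.025,0]])@Rm.T]
draw(g,c,M,260,130,120,80,6.6,"pics/a9.png",(0,0,255))
draw(g,c,L[:1]+L[-2:],260,130,120,80,6.6,"pics/b9.png")
E
```

```text
(no output)
```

View pics/a9.png

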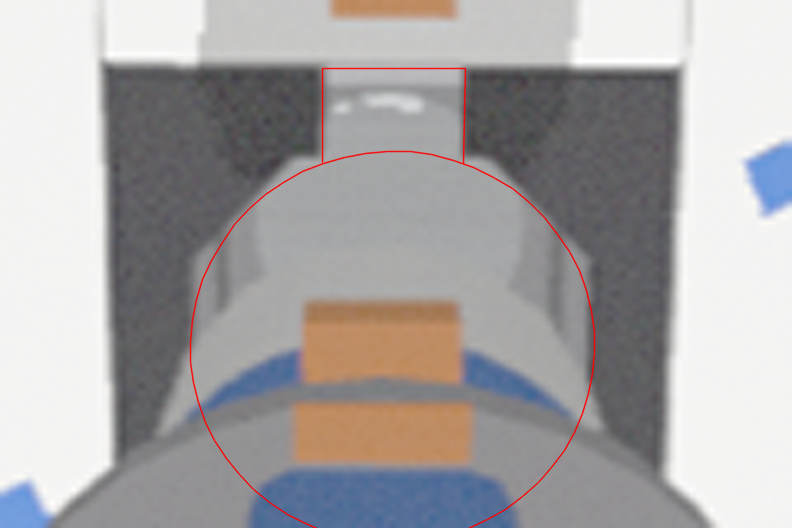

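View pics/b9.png

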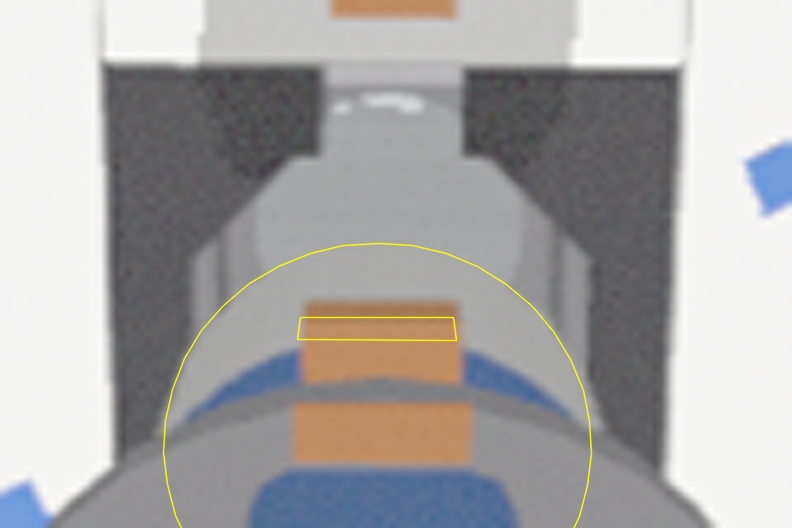

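Call:
carry_out(deltas=[[0.002,-0.001,-0.01,0,0,0,0],[0.002,-0.001,-0.025,0,0,0,0],[0.002,-0.001,-0.035,0,0,0,0],[0.002,-0.001,-0.04,0,0,0,0],[0.002,-0.001,-0.045,0,0,0,0],[0.002,-0.001,-0.05,0,0,0,0],[0.002,-0.001,-0.055,0,0,0,0],[0.002,-0.001,-0.06,0,0,0,0],[0.002,-0.001,-0.06,0,0,0,0]])

```text
time: 14.5
tcp_pos: [0.5771, 0.2252, 0.1987]
eef_rot: [[-0.202, 0.979, -0.001], [0.979, 0.202, 0.0], [0.0, -0.001, -1.0]]
ft_force: [-0.1, 0.2, -4.0]
finger_gap: 0.0171
```

```bash
python3 - <<'E'
from ov import *
s=state(); print(s["tcp_pos"],s["ft_force"],s["ft_torque"],s["finger_gap"])
c=get_calibration("wrist")
im=grab_frame("wrist"); cv2.imwrite("pics/w10.png",im)
mc=np.array([.5768,.226,.105]); th=np.linspace(0,2*np.pi,60); Rm=cartR(11.7,0)
M=[mc+np.array([[.009,.025,0],[.009,.037,0],[-.009,.037,0],[-.009,.025,0]])@Rm.T]
g=np.clip((im.astype(float)/255)**.5*255,0,255).astype(np.uint8)
draw(g,c,M,230,80,180,160,4,"pics/a10.png",(0,0,255))
im=grab_frame("scene"); crop(im,350,110,120,150,4,"pics/s10.png")
E
```

```text
[0.57709378 0.22521614 0.19867785] [-0.06889313  0.23789859 -4.01551304] [ 0.00067344 -0.03416074  0.02224538] 0.01711477025283358
```

View pics/a10.png

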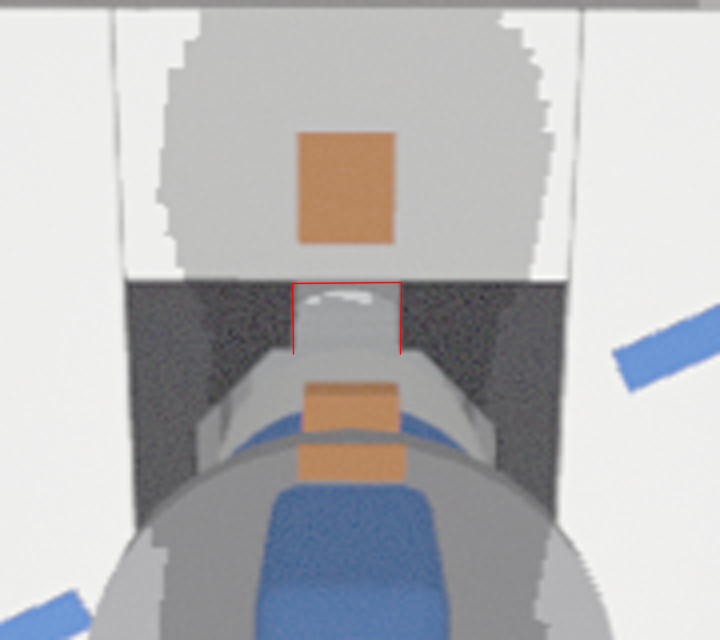

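View pics/s10.png

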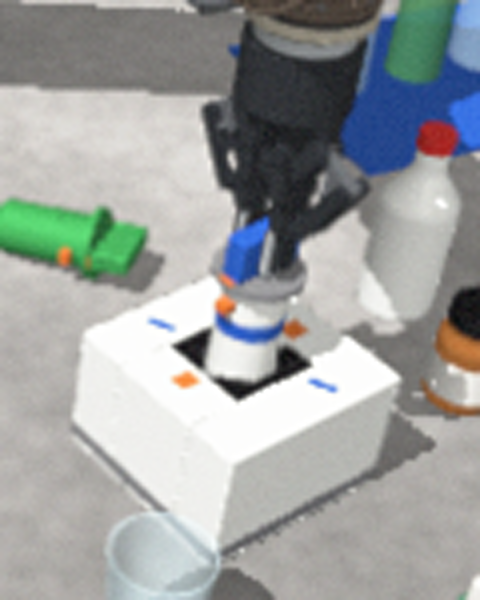

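Call:
carry_out(deltas=[[-0.0005,0,-0.01,0,0,0,0],[-0.0005,0,-0.02,0,0,0,0],[-0.0005,0,-0.03,0,0,0,0],[-0.0005,0,-0.04,0,0,0,0],[-0.0005,0,-0.046,0,0,0,0],[-0.0005,0,-0.05,0,0,0,0],[-0.0005,0,-0.05,0,0,0,0]])

```text
time: 15.3
tcp_pos: [0.5767, 0.2252, 0.1487]
eef_rot: [[-0.202, 0.979, -0.001], [0.979, 0.202, 0.0], [0.0, -0.0, -1.0]]
ft_force: [0.7, -0.1, -5.0]
finger_gap: 0.0173
```

```bash
python3 - <<'E'
from ov import *
s=state(); print(s["tcp_pos"],s["ft_force"],s["ft_torque"],s["finger_gap"])
im=grab_frame("wrist"); cv2.imwrite("pics/w11.png",im)
g=np.clip((im.astype(float)/255)**.5*255,0,255).astype(np.uint8)
crop(g,220,60,200,160,4,"pics/a11.png")
E
```

```text
[0.57671779 0.22521832 0.14873689] [ 0.71396472 -0.08098643 -5.01106894] [ 0.04387118  0.01033774 -0.00818558] 0.017348234235724524
```

View pics/a11.png

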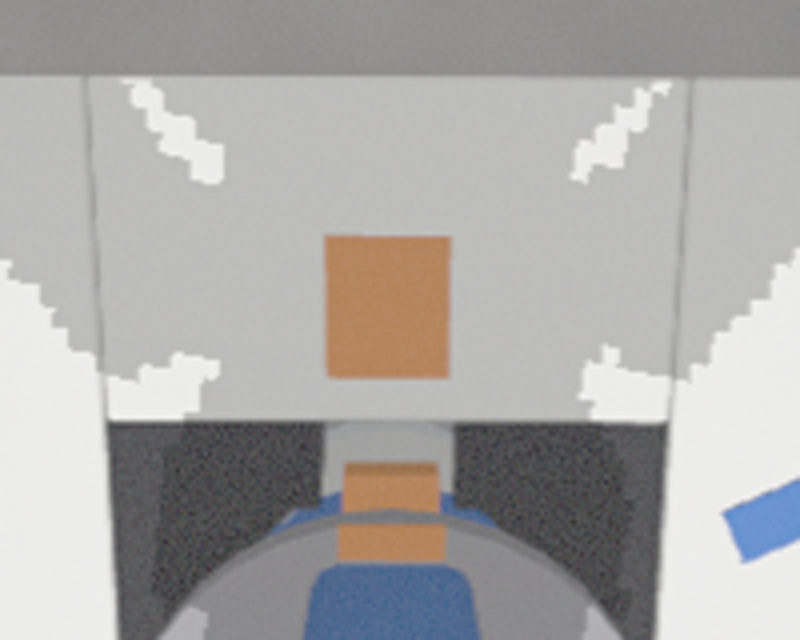

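Call:
carry_out(deltas=[[0,0,-0.004,0,0,0,0],[0,0,-0.008,0,0,0,0],[0,0,-0.012,0,0,0,0],[0,0,-0.015,0,0,0,0],[0,0,-0.018,0,0,0,0],[0,0,-0.018,0,0,0,0]])

```text
time: 15.95
tcp_pos: [0.5768, 0.2253, 0.1314]
eef_rot: [[-0.202, 0.979, 0.0], [0.979, 0.202, 0.0], [0.0, 0.0, -1.0]]
ft_force: [-1.7, -0.6, 3.2]
finger_gap: 0.0172
```

Call:
carry_out(deltas=[[0,0,-0.002,0,0,0,0],[0,0,-0.004,0,0,0,0],[0,0,-0.005,0,0,0,0],[0,0,-0.005,0,0,0,0]])

```text
time: 16.35
tcp_pos: [0.5769, 0.2253, 0.1264]
eef_rot: [[-0.202, 0.979, 0.0], [0.979, 0.202, 0.0], [0.0, 0.0, -1.0]]
ft_force: [-1.2, -0.3, 4.8]
finger_gap: 0.017
```

```bash
python3 - <<'E'
from ov import *
s=state(); print(s["tcp_pos"],s["ft_force"],s["ft_torque"],s["finger_gap"])
im=grab_frame("wrist")
g=np.clip((im.astype(float)/255)**.5*255,0,255).astype(np.uint8)
crop(g,220,100,200,160,4,"pics/a12.png")
im=grab_frame("scene"); crop(im,350,110,120,150,4,"pics/s12.png")
E
```

```text
[0.57688588 0.22528923 0.12636611] [-1.18657386 -0.32686216  4.7809842 ] [-0.11733535  0.45995219  0.04352851] 0.01696521827484903
```

View pics/a12.png

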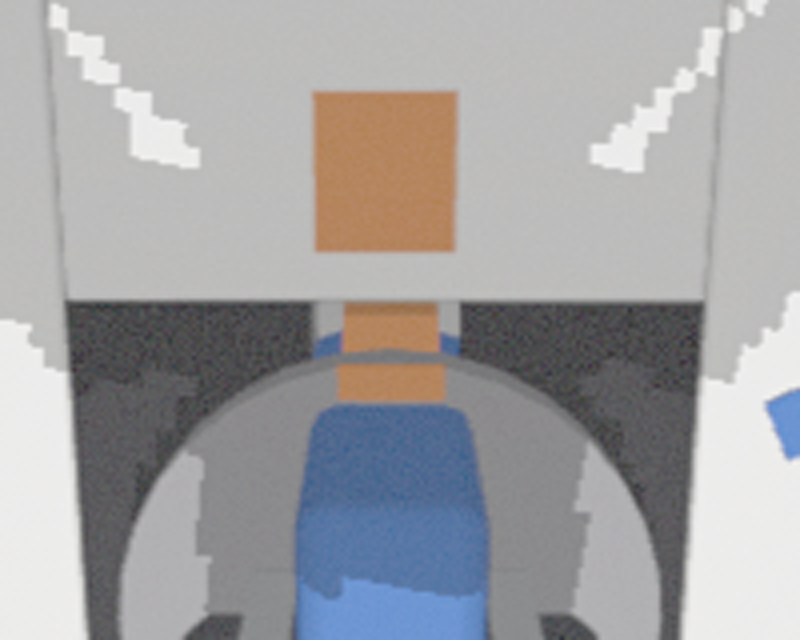

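View pics/s12.png

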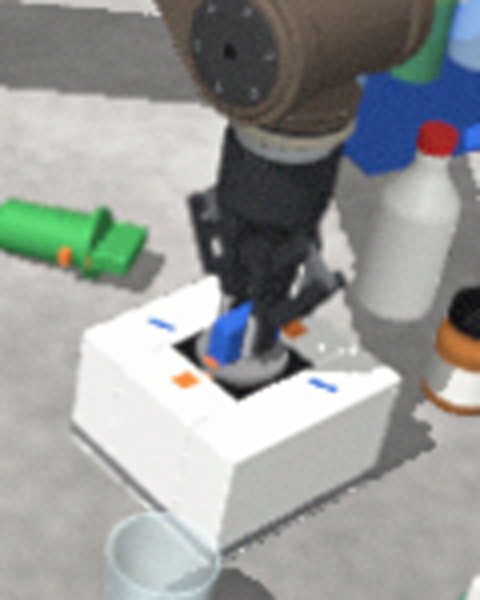

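Call:
carry_out(deltas=[[0,0,-0.0012,0,0,0,0],[0,0,-0.0012,0,0,0,0],[0,0,-0.0012,0,0,-4,0],[0,0,-0.0012,0,0,-10,0],[0,0,-0.0012,0,0,-15,0],[0,0,-0.0012,0,0,-15,0]], squeeze=90)

```text
time: 17.05
tcp_pos: [0.5775, 0.2255, 0.1259]
eef_rot: [[0.061, 0.998, 0.002], [0.998, -0.061, 0.001], [0.001, 0.002, -1.0]]
ft_force: [-0.1, 0.1, 8.4]
finger_gap: 0.0169
```

```bash
python3 - <<'E'
from ov import *
s=state(); print(s["tcp_pos"],s["ft_force"],s["ft_torque"],s["finger_gap"])
im=grab_frame("wrist")
g=np.clip((im.astype(float)/255)**.5*255,0,255).astype(np.uint8)
crop(g,220,100,200,160,4,"pics/a13.png")
E
```

```text
[0.57749416 0.22550631 0.12585037] [-0.05806463  0.0722287   8.35504187] [-0.03572104  0.18108624 -0.13415828] 0.016945249222372626
```

View pics/a13.png

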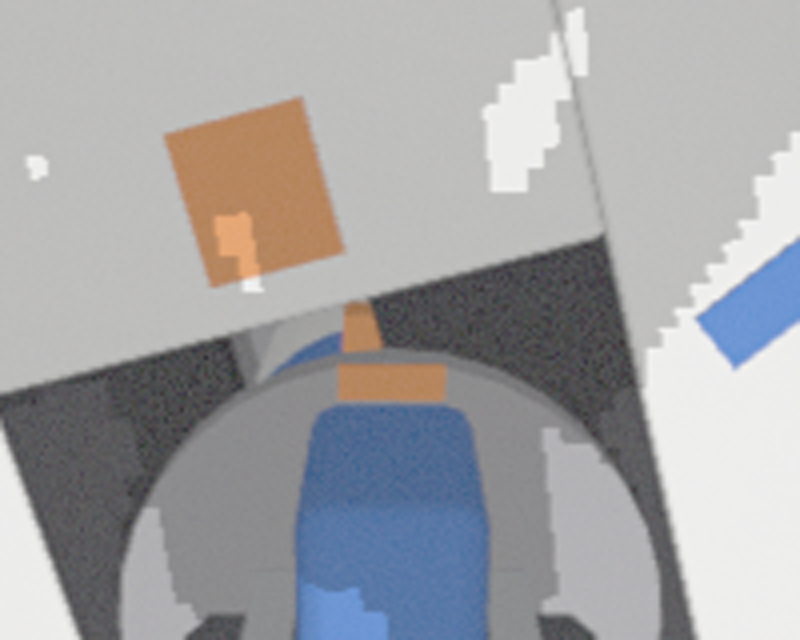

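Call:
carry_out(deltas=[[0,0,0.0005,0,0,-6,0],[0,0,0.001,0,0,-13,0],[0,0,0.001,0,0,-20,0],[0,0,0.001,0,0,-27,0],[0,0,0.001,0,0,-34,0],[0,0,0.001,0,0,-40,0],[0,0,0.001,0,0,-44,0],[0,0,0.001,0,0,-44,0]])

```text
time: 17.9
tcp_pos: [0.5774, 0.2254, 0.1265]
eef_rot: [[0.737, 0.676, 0.002], [0.676, -0.737, 0.0], [0.002, 0.001, -1.0]]
ft_force: [0.1, -0.7, 5.0]
finger_gap: 0.0166
```

Call:
carry_out(deltas=[[0,0,0,0,0,-2,0],[0,0,0,0,0,-4,0],[0,0,0,0,0,-6,0],[0,0,0,0,0,-6,0]])

```text
time: 18.3
tcp_pos: [0.5769, 0.2264, 0.1265]
eef_rot: [[0.802, 0.597, 0.002], [0.597, -0.802, 0.001], [0.002, -0.0, -1.0]]
ft_force: [-2.1, 6.3, 5.6]
finger_gap: 0.0164
```

```bash
python3 - <<'E'
from ov import *
s=state(); R=s["eef_rot"];print(s["tcp_pos"],s["ft_force"],s["ft_torque"],s["finger_gap"],np.degrees(np.arctan2(R[1,1],R[0,1]))-11.65)
im=grab_frame("wrist"); cv2.imwrite("pics/w14.png",im)
E
```

```text
[0.57693727 0.22635213 0.12651319] [-2.13504882  6.32285946  5.56032178] [0.95295069 0.42201136 0.28535773] 0.016384102014916337 -65.00099713883768
```

View pics/w14.png

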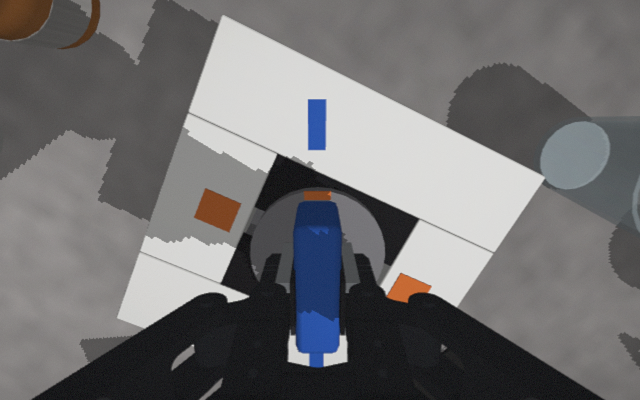

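Call:
carry_out(deltas=[[0,0,0,0,0,-1.5,0],[0,0,0,0,0,-3,0],[0,0,0,0,0,-3,0]])

```text
time: 18.65
tcp_pos: [0.5767, 0.2267, 0.1265]
eef_rot: [[0.831, 0.557, 0.001], [0.557, -0.831, 0.001], [0.002, 0.0, -1.0]]
ft_force: [-3.9, 8.4, 5.1]
finger_gap: 0.017
```

```bash
python3 - <<'E'
from ov import *
s=state(); R=s["eef_rot"];print(s["tcp_pos"],s["ft_force"],s["ft_torque"],s["finger_gap"],np.degrees(np.arctan2(R[1,1],R[0,1]))-11.65)
im=grab_frame("wrist"); cv2.imwrite("pics/w15.png",im); crop(im,220,90,200,150,4,"pics/a15.png")
E
```

```text
[0.57672729 0.22668195 0.12650624] [-3.89470518  8.41968389  5.09435185] [1.51012664 0.63732376 1.88015787] 0.017033125924039362 -67.80092844929679
```

View pics/a15.png

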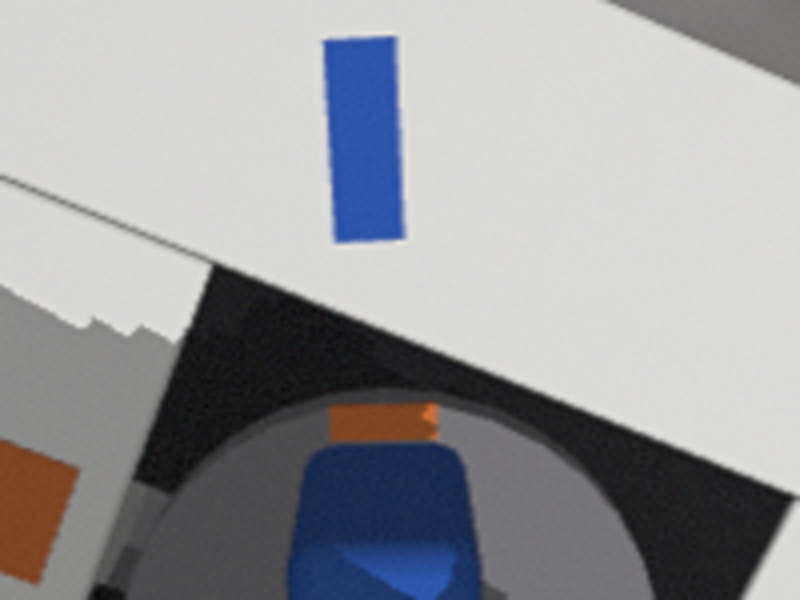

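Call:
carry_out(deltas=[[0,0,0.001,0,0,0.8,0],[0,0,0.002,0,0,1.5,0],[0,0,0.0025,0,0,1.5,0],[0,0,0.0025,0,0,1.5,0]])

```text
time: 19.1
tcp_pos: [0.5765, 0.2264, 0.1272]
eef_rot: [[0.816, 0.577, -0.0], [0.577, -0.816, 0.001], [0.0, -0.001, -1.0]]
ft_force: [0.8, 8.9, -11.0]
finger_gap: 0.0165
```

```bash
python3 - <<'E'
from ov import *
s=state(); R=s["eef_rot"];print(s["tcp_pos"],s["ft_force"],s["ft_torque"],s["finger_gap"],np.degrees(np.arctan2(R[1,1],R[0,1]))-11.65)
E
```

```text
[0.57649179 0.2264201  0.1272252 ] [  0.81318124   8.85617016 -11.03472293] [ 1.67468077 -0.24287263  0.93726259] 0.01650134606845944 -66.3857108846494
```

Call:
carry_out(deltas=[[0,-0.0005,-0.0012,0,0,0,0],[0,-0.0005,-0.0012,0,0,0,0],[0,-0.0005,-0.0012,0,0,0,0.4],[0,-0.0005,-0.0012,0,0,0,0.6],[0,-0.0005,-0.0012,0,0,0,1],[0,-0.0005,-0.0012,0,0,0,1],[0,-0.0005,-0.0012,0,0,0,1],[0,-0.0005,-0.0012,0,0,0,1]])

```text
time: 19.9
tcp_pos: [0.5769, 0.2247, 0.1274]
eef_rot: [[0.818, 0.576, 0.001], [0.576, -0.818, -0.0], [0.0, 0.0, -1.0]]
ft_force: [-0.4, 0.5, 0.0]
finger_gap: 0.0852
```

```bash
python3 - <<'E'
from ov import *
s=state(); R=s["eef_rot"];print(s["tcp_pos"],s["ft_force"],s["ft_torque"],s["finger_gap"],np.degrees(np.arctan2(R[1,1],R[0,1]))-11.65)
im=grab_frame("wrist"); cv2.imwrite("pics/w16.png",im)
E
```

```text
[0.57687842 0.22466278 0.12744657] [-0.40383092  0.5063016   0.04561381] [ 0.04168985 -0.0101604   0.01999967] 0.0852418679308249 -66.49032496732838
```

View pics/w16.png

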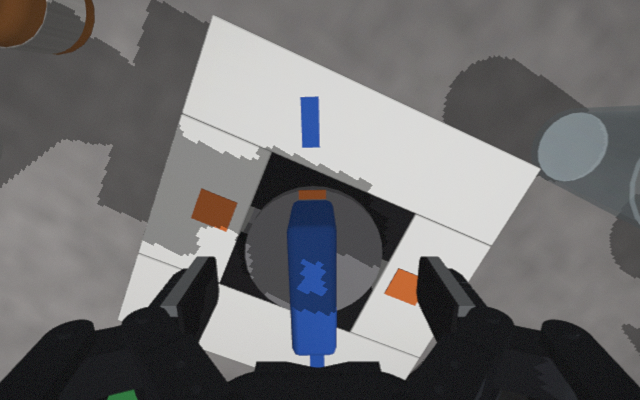

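Call:
carry_out(deltas=[[0,0,0.02,0,0,0,1],[0,0,0.06,0,0,0,1],[0,0,0.1,0,0,0,1],[0,0,0.15,0,0,0,1],[0,0,0.2,0,0,0,1],[0,0,0.2,0,0,0,1],[0,0,0.2,0,0,0,1]])

```text
time: 20.65
tcp_pos: [0.5768, 0.2247, 0.3283]
eef_rot: [[0.817, 0.576, 0.002], [0.576, -0.817, 0.0], [0.002, 0.001, -1.0]]
ft_force: [-0.0, 0.6, 0.1]
finger_gap: 0.0856
```

```bash
python3 - <<'E'
from ov import *
s=state(); print(s["tcp_pos"],s["ft_force"])
c=get_calibration("wrist")
im=grab_frame("wrist"); cv2.imwrite("pics/w17.png",im)
g=np.clip((im.astype(float)/255)**.6*255,0,255).astype(np.uint8)
L=cart_lines([.5768,.226,.105-.089+.004],cartR(11.7-65,0))
draw(g,c,L,220,60,200,170,4,"pics/a17.png")
crop(g,220,60,200,170,4,"pics/b17.png")
im=grab_frame("scene"); cv2.imwrite("pics/s17.png",im)
E
```

```text
[0.57677128 0.22473833 0.32828423] [-0.00584203  0.61251633  0.14002808]
```

View pics/a17.png

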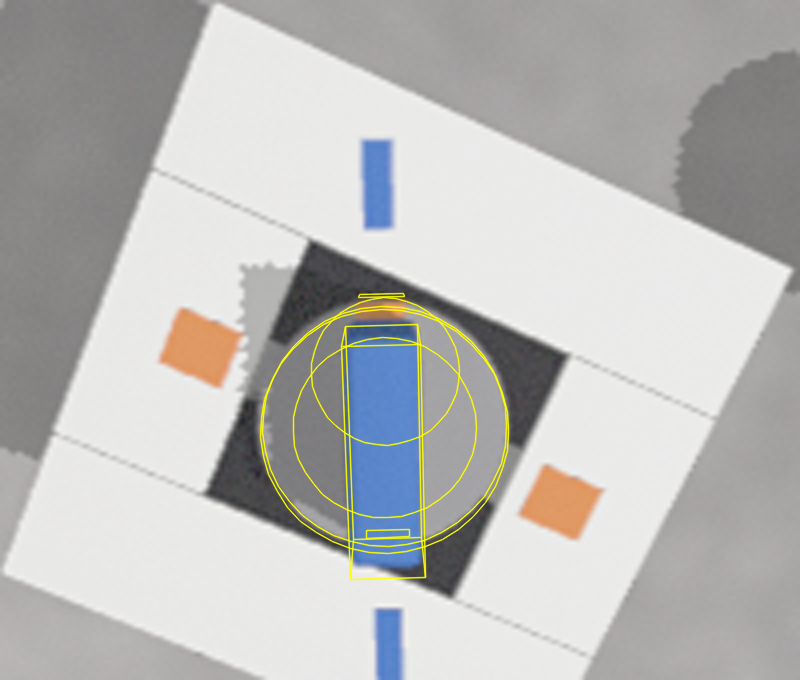

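View pics/b17.png

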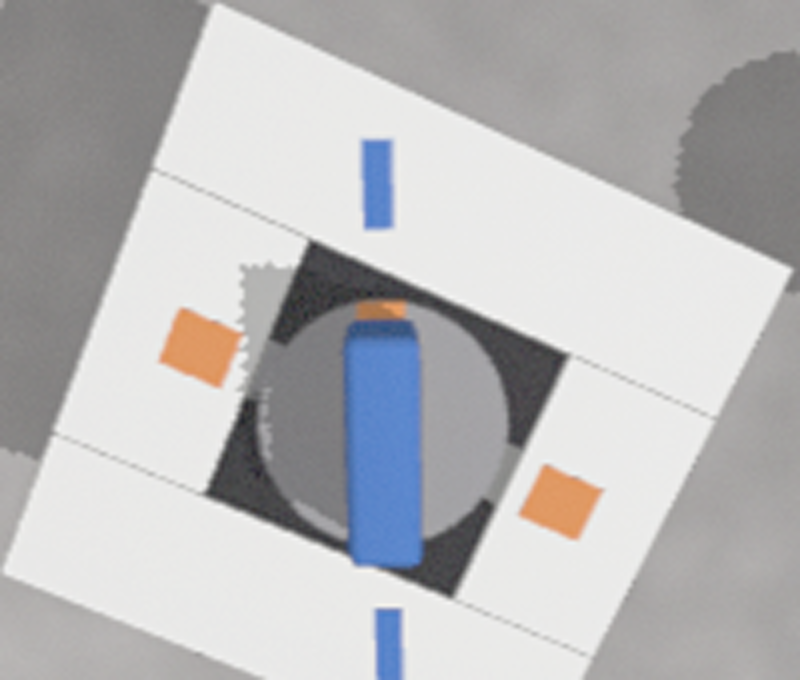

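View pics/s17.png

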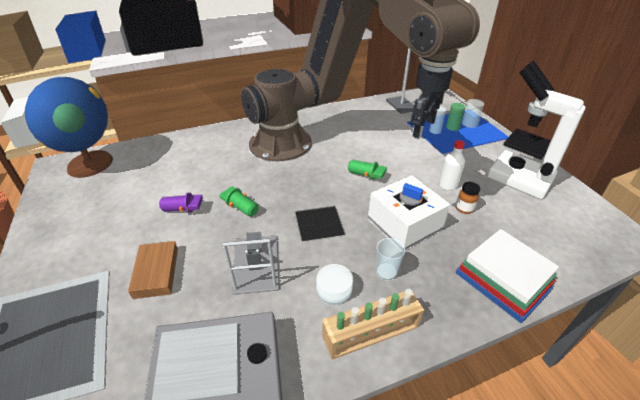

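The handle lies on the line through the two blue marks, (377,184) and (389,645) in the enlarged picture, and matches the 65° locked model. In the scene view everything else is where it started, so I'm handing the job in.

```bash
python3 - <<'E'
from station import *
print(finish_job())
E
```

```text
the job is handed in; nothing more can be done
None
```

I took the cartridge out of the rack, stood it upright near the centre of the black mat and let go. I then took it by its handle, lowered it into the unit with its lugs in the slots, pressed it down and twisted it clockwise to the stop. I released it and raised the arm clear. The clock read about 21 s.

- **Twist to the stop:** the resisting torque rose to about 1.9 N m with the gripper at about 68°. The extra 3° past the nominal 65° is probably give in the grip.
- **Locked position:** after release, the last wrist picture matches a model turned 65° with the flange 4 mm up. The handle lies along the blue marks to within about 1°.
- **Forces:** with the gripper clear, the force readings were near zero. The largest reading at any check was about 14 N, from a light pull against the collar before release.
- **Other things on the bench:** the final scene picture shows the bystanders and the green and purple look-alikes where they started.
- **Disagreements:** the three cameras placed the unit's mouth up to about 2 mm apart. I used the wrist camera, and the cartridge went into the bore with only about 1 N of extra force. The height estimated from spring force differed by 1–2 mm from where the lugs met the collar.

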